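# Stack a housing in its nest and hold a non-contact probe in the bore

### The arm

A 6-joint arm with a two-finger parallel gripper is mounted at the origin on a cart in front of the work surface, level with it; the furniture and walls round the work are solid. World frame = base frame: x ahead of the robot, y to its left, z up, the work surface at z = 0. Lengths are in mm, angles in degrees, forces in N, time in s.
With the tool pointing down it reaches from about 350 to 850 mm from the base axis. Payload 8.1 kg.
Tool frame: the origin (TCP) lies on the centre line of the jaws, within the pads' length; the fingertips stand 8 mm ahead of it and the grasp point (between the pads) lies 11 mm behind it; x points along the fingers, z is the direction in which the jaws open and shut, and the axes are right-handed (so a half turn about x gives the same grasp; the last joint's range is limited). The gripper opens to 85 mm and grips with 20 to 120 N. Pads are 22 mm wide; open, the fingers measure 114 mm over their backs; the gripper's body (76 mm by 85 mm) begins 54 mm behind the grasp point. The pads swing forward as they close: fully open they stand 13 mm farther back than shut.
Start: joints at [-78.518, 7.471, 85.268, -0, 87.261, -4.893], TCP at [169.175, -575.661, 239.292] pointing down, gripper open.
Joint ranges: [-169.43, 169.43], [-51.17, 129.36], [1.28, 143.12], [-76.62, 256.62], [0, 156.53], [-152.29, 152.29]. Speed limits (degrees/s): [136.94, 136.94, 159.86, 180, 180, 180].

### API

Orientations are given as [roll, pitch, yaw] about the fixed x, y, z axes, in that order (R = Rz(yaw) Ry(pitch) Rx(roll)).
In Python, from bench import r, vision, order gives the robot as it stands. The module is installed in compiled form; this text tells all that it offers.
- The arm moves only by the shell command python3 -m jog 'ROWS' [FORCE]. ROWS is JSON, a list of rows, each a list of 3 entries, a list of its own where there are three numbers: the shift along the world's x, y, z in m, then the turn, a rotation vector about the world's x, y, z in rad, then the opening, from -1 (shut) to 1 (fully open). A call has 1 to 5 rows; each row is the pose to reach, as a shift and turn from the pose commanded when the call began; what a row does not reach only later rows make up. A row lasts 1/12 s, in which the tool goes at most 41.7 mm and 7.16 degrees, less where a joint would pass 70% of its speed; a pose out of reach is approached as far as the arm can. A call with a gripper value outside its range is refused whole. The fingers move at their own pace and stop on an object; FORCE is the grip in N (left out, the last holds). Time passes only in rows, so rows that repeat a pose let the fingers close. It gives the time, the measured TCP pose, the force and the opening at its end, in the units of the state.
- r.sense(): the state, without advancing time (a new reading comes with each control period).
- vision.snapshot(name): name is "side" or "top" or "wrist"; returns the picture (480x640x3 uint8, red, green, blue); there is no depth.
- vision.camera_model(name): a dict with "fov_y" (degrees; the focal length in pixels is half the picture's height over the tangent of half this angle, whatever the lens; pixels are square), "cx", "cy" (the principal point, pixels), "world_to_cam" (4x4, takes a point from world to camera coordinates). Camera axes: x right, y down, z forward; pixel columns grow to the right and rows downward; lengths in mm; the calibration is good to about 2 mm. A picture is of the moment at which its call begins: read the wrist's pose just before it. camera_model takes no time and is no camera call; for the wrist camera it gives the pose at the moment of the call.
- order.hand_in(): hands the job in, once; it reports no verdict.
The state is a dict: "time": time; "joint_pos": joint angles; "qd": joint speeds; "joint_efforts": joint torques, N m; "tool_pos": TCP position; "tcp_rot": TCP orientation; "ft_force": force on the tool from outside, world axes, zero at the start; "wrist_torque": the same for the moment, N m; "finger_gap": finger opening in mm.
Only numpy, scipy, OpenCV 4.12 (cv2) and the standard library are available. Lean on these libraries where they do the work, as an engineer would, in place of code of your own. Each camera call takes 0.05 s, during which the arm holds its last target.

### The job

In the nest, set the brass spacer flat on the grey body between the posts and let go, then set the blue disc on the spacer and let go. Lift the orange-headed probe from its stand and lower its stem upright down the middle of the disc's hole, never touching the stack or nest with it, until its yellow band is level with the disc's top. Finish still holding the probe there, centred and motionless, with the ring gauge and plug gauge left where they lie.

Things in the scene. Friction and masses are not known exactly. Their poses are not given: they have to be found in the camera images.
- nest: Fixed nest: aluminium plate 90x90x10 mm with a grey ring-shaped body (56 mm outside, 30 mm bore, top at height 30 mm) fixed at its middle. Origin: middle of the plate's underside, on the bore axis; z up, x and y along the plate's edges. The bore's floor is the plate's top, 10 mm up. Seated, the spacer spans heights 30 to 48 mm, the disc 48 to 66 mm.
- nest_seat (a point): Middle of the grey body's top, 30 mm over the nest's origin, same axes. Round it stand four steel posts, 8 mm thick, at x = +-24, y = +-24 mm, 30 mm higher than this point, tapered over the last 14 mm; a 56 mm part has 2 mm play all round. The 40 mm gaps between neighbouring posts face +-x and +-y: fingers go down there.
- spacer_c (a point): Centre (half-way up, on the axis) of the loose brass spacer ring: 56 mm outside diameter, 30 mm bore, 18 mm high, about 0.1 kg; it lies flat on the bench, its z axis along the bore.
- disc_c (a point): Centre (half-way up, on the axis) of the loose blue plastic guide disc: 56 mm outside diameter, 24 mm through hole, 18 mm high, about 0.06 kg, four small screw heads in its top face; it lies flat on the bench, its z axis along the hole. Its top face is 9 mm above this point.
- disc_top (a point): Centre of the disc's hole at its top face.
- probe_stand: Fixed stand of the probe: foot 50x70 mm and a top plate 50x70x8 mm, its upper face at 114 mm, on two pillars; the probe hangs in a 21 mm hole in the middle of the plate. Origin at the middle of the foot's underside, on the hole's axis, z up.
- probe_head (a point): Centre of the square orange head of the loose probe, where it is gripped: 24x24 mm, 44 mm high, flat sides facing +-x and +-y of this frame, z up. About 0.09 kg. It hangs upright in its stand by the 31 mm wide, 6 mm thick flange under the head. Down the axis from here: flange's underside 28 mm, middle of yellow band 84 mm, tip 128 mm. Stem 8 mm thick.
- probe_band (a point): Middle of the 12 mm wide yellow band on the probe's stem, on its axis, 44 mm above the tip.
- probe_tip (a point): Tip of the probe's stem, on its axis.
- ring_gauge: Bystander: steel ring gauge, 54 mm diameter, 14 mm high, lying flat on the bench; origin at the middle of its underside. Not to be moved.
- plug_gauge: Bystander: steel plug gauge, 13x80x11 mm, lying on the bench; origin at the middle of its underside. Not to be moved.
Mind the look-alikes: they are no part of the job. Several things look just like the part that bears disc_c: the one meant starts farthest from the robot's base.

How it is judged (in metres and radians):
On the way, in this order (a step that is already met when the one before it is completed fails the run):
1. the spacer sits flat on the grey body between the posts, let go (horizontal distance between spacer_c and nest below 0.005 m and z of spacer_c in the frame of nest between 0.036 and 0.042 m and angle between spacer_c's own z axis and vertical below 0.08 rad and contact force between the fingers and spacer below 0.2 N), for 0.2 s.
2. the disc sits flat on the spacer between the posts, let go (all of step 1 and horizontal distance between disc_c and nest below 0.005 m and z of disc_c in the frame of nest between 0.054 and 0.06 m and angle between disc_c's own z axis and vertical below 0.08 rad and contact force between the fingers and disc below 0.2 N), for 0.2 s.
At the end, for the whole second after the job is handed in: Spacer, then disc, lie flat in the nest within 5 mm of its axis, let go. The fingers still hold the probe, still and upright, tip and band within 4.5 mm of the middle of the disc's hole, middle of the band within 8 mm of the disc's top face, touching nothing else (all of step 2 and horizontal distance between each of probe_tip, probe_band and disc_top below 0.0045 m and angle between probe_tip's own z axis and vertical below 0.1 rad and z of probe_band in the frame of disc_top between -0.008 and 0.008 m and contact force between the fingers and probe above 1 N and contact force between probe and disc below 0.2 N and contact force between probe and spacer below 0.2 N and contact force between probe and nest below 0.2 N and linear speed of probe below 0.02 m/s); the arm keeps its last pose, push and grip.
It fails at once if the probe touches the disc, the spacer or the nest (contact force between probe and disc above 1 N or contact force between probe and spacer above 1 N or contact force between probe and nest above 1 N).
It fails at once if a gauge is moved more than 20 mm (distance of any of ring_gauge, plug_gauge from where it was at the start of the episode above 0.02 m).
It also fails if it takes over 72 s, if anything falls off the work surface, if the arm or the gripper's body presses on something with over 40 N, if the wrist force passes 120 N, or if a joint passes its speed limit or range.

## Working session

There is one attempt and no reset: what is moved stays moved. The work goes in short steps, Python scripts to look and compute and a shell command to move; the robot and the scene stay as the last step left them, time stands still between calls to the robot, and variables do not carry over. Pictures are saved under pics/ and viewed, and the job is handed in when it is done.

```bash
mkdir -p pics; ls
python3 - <<'E'
from bench import r,vision
import cv2,numpy as np
print(r.sense())
for n in("side","top","wrist"):
    m=vision.camera_model(n);print(n,m["fov_y"],m["cx"],m["cy"],np.round(m["world_to_cam"],3).tolist(), m.keys())
    cv2.imwrite(f"pics/{n}0.png",vision.snapshot(n)[:,:,::-1])
E
```

```text
pics
{'time': 0.0, 'joint_pos': array([-7.85173131e+01,  7.51426683e+00,  8.53328590e+01, -1.03669750e-03,
        8.72613557e+01, -4.89278854e+00]), 'qd': array([-0.021057  ,  0.00189624,  0.02616665, -0.09630475, -0.03703821,
        0.06595372]), 'joint_efforts': array([ 1.62319713e-03, -5.69383693e+01, -5.00551951e+01,  4.84117186e-05,
        1.47415360e-02,  5.82751136e-05]), 'tool_pos': array([ 169.06453897, -575.10472139,  238.21888581]), 'tcp_rot': array([175.65406299,  89.8915135 , 102.02958897]), 'ft_force': array([-0.06356768,  0.64646896, -0.95017125]), 'wrist_torque': array([ 0.03401931, -0.00707591,  0.02691574]), 'finger_gap': 85.12490222735916}
side 52.59084968191081 324.4523575349857 236.5805165125758 [[-0.832, -0.555, 0.024, 305.865], [-0.235, 0.312, -0.921, 262.149], [0.503, -0.771, -0.389, 767.521], [0.0, 0.0, 0.0, 1.0]] dict_keys(['fov_y', 'cx', 'cy', 'world_to_cam'])
top 48.79865813721539 317.96884883901475 239.91737026203432 [[-0.004, -1.0, -0.0, -155.416], [-0.996, 0.004, -0.086, 477.927], [0.086, 0.0, -0.996, 1064.042], [0.0, 0.0, 0.0, 1.0]] dict_keys(['fov_y', 'cx', 'cy', 'world_to_cam'])
wrist 71.61544376884689 318.0237719180728 236.84439607244266 [[0.283, -0.959, -0.002, -598.69], [-0.914, -0.27, 0.303, -39.352], [-0.291, -0.084, -0.953, 380.609], [0.0, 0.0, 0.0, 1.0]] dict_keys(['fov_y', 'cx', 'cy', 'world_to_cam'])
```

View pics/side0.png

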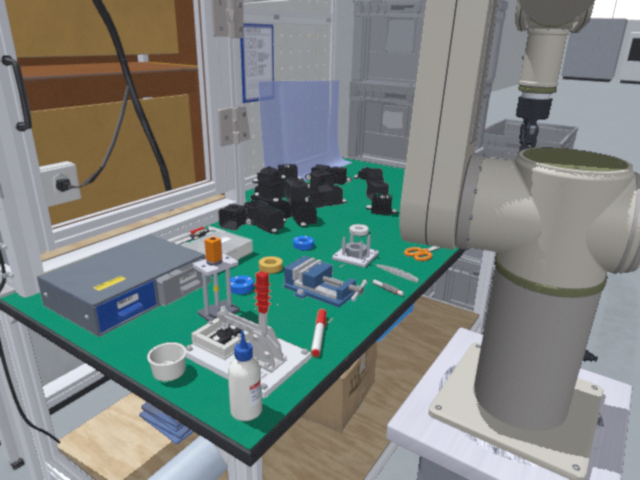

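View pics/top0.png

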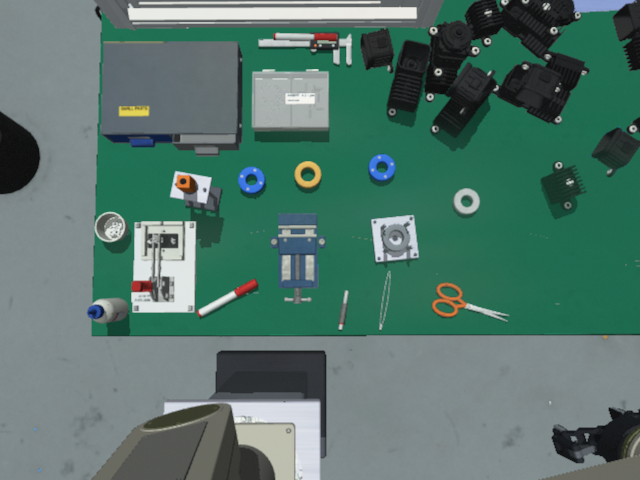

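View pics/wrist0.png

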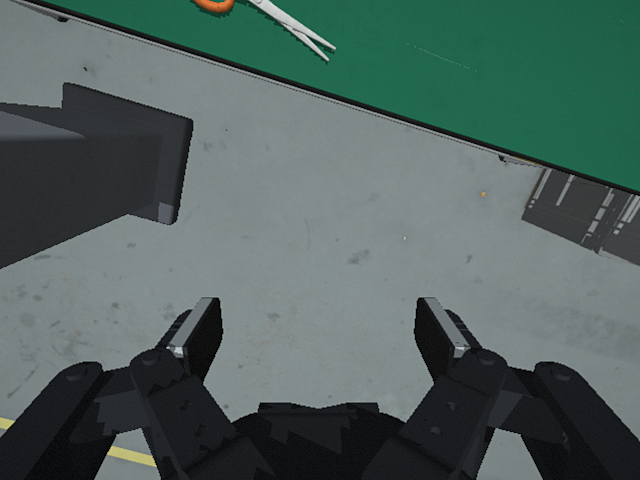

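```bash
cat > h.py <<'E'
import numpy as np,cv2
from bench import r,vision
from scipy.spatial.transform import Rotation as R
def ray(m,u,v):
    f=240/np.tan(np.radians(m["fov_y"]/2)); W=np.array(m["world_to_cam"])
    d=W[:3,:3].T@np.array([(u-m["cx"])/f,(v-m["cy"])/f,1]); return -W[:3,:3].T@W[:3,3],d
def cast(m,u,v,z):
    o,d=ray(m,u,v); return (o+d*(z-o[2])/d[2])
def proj(m,p):
    f=240/np.tan(np.radians(m["fov_y"]/2)); W=np.array(m["world_to_cam"])
    c=W[:3,:3]@np.array(p)+W[:3,3]; return m["cx"]+f*c[0]/c[2],m["cy"]+f*c[1]/c[2]
def state():
    s=r.sense(); M=R.from_euler('xyz',s["tcp_rot"],degrees=True).as_matrix()
    print("t",round(s["time"],2),"pos",np.round(s["tool_pos"],1),"x",np.round(M[:,0],3),"z",np.round(M[:,2],3),"F",np.round(s["ft_force"],1),"gap",round(s["finger_gap"],1),"j",np.round(s["joint_pos"],0)); return s,M
def blobs(img,name,amin=60):
    h=cv2.cvtColor(img,cv2.COLOR_RGB2HSV)
    lo,hi={"blue":((100,150,120),(120,255,255)),"brass":((18,120,120),(30,255,255)),"orange":((5,180,140),(17,255,255))}[name]
    k=cv2.inRange(h,lo,hi); c,_=cv2.findContours(k,cv2.RETR_EXTERNAL,cv2.CHAIN_APPROX_NONE)
    return [x for x in c if cv2.contourArea(x)>amin]
E
python3 - <<'E'
from h import *
state()
m=vision.camera_model("top"); im=cv2.imread("pics/top0.png")[:,:,::-1].copy()
for n in("blue","brass","orange"):
    for c in blobs(im,n):
        e=cv2.minEnclosingCircle(c); z={"orange":164}.get(n,12)
        print(n,cv2.contourArea(c),np.round(e,1) if 0 else (np.round(e[0],1),round(e[1],1)),np.round(cast(m,*e[0],z),1))
s=cv2.imread("pics/top0.png")
cv2.imwrite("pics/z1.png",cv2.resize(s[140:280,340:480],None,fx=4,fy=4,interpolation=cv2.INTER_CUBIC))
cv2.imwrite("pics/z2.png",cv2.resize(s[150:240,150:330],None,fx=4,fy=4,interpolation=cv2.INTER_CUBIC))
print("nest",cast(m,396,238,30))
E
```

```text
t 0.15 pos [ 169.1 -575.2  238.5] x [-0.     0.001 -1.   ] z [ 0.282 -0.959 -0.001] F [-0.2  0.5 -0.1] gap 85.5 j [-79.   8.  85.  -0.  87.  -5.]
blue 529.0 (array([251. , 179.5]), 13.5) [605.2 -17.8  12. ]
blue 530.5 (array([381.6, 166.6]), 13.6) [ 631.5 -290.7   12. ]
blue 60.5 (array([141. , 141.5]), 10.1) [686.9 213.8  12. ]
brass 505.0 (array([307.5, 174.1]), 13.2) [ 616.2 -135.7   12. ]
brass 234.5 (array([133.5, 111. ]), 15.0) [752.6 231.3  12. ]
orange 123.5 (array([183.5, 181.5]), 7.8) [571.1  83.9 164. ]
nest [ 479.90661224 -315.70535148   30.        ]
```

View pics/z1.png

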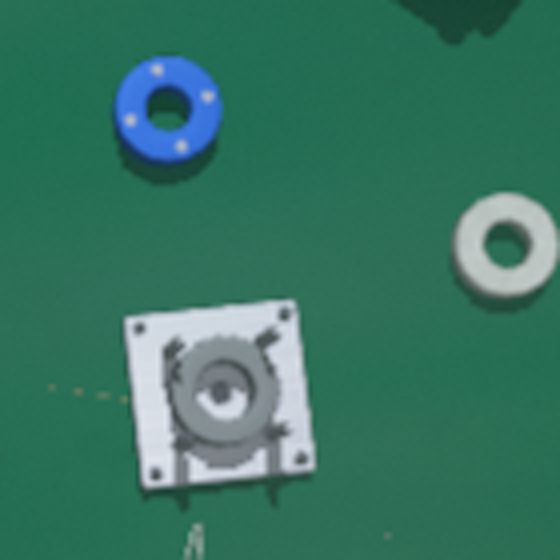

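View pics/z2.png

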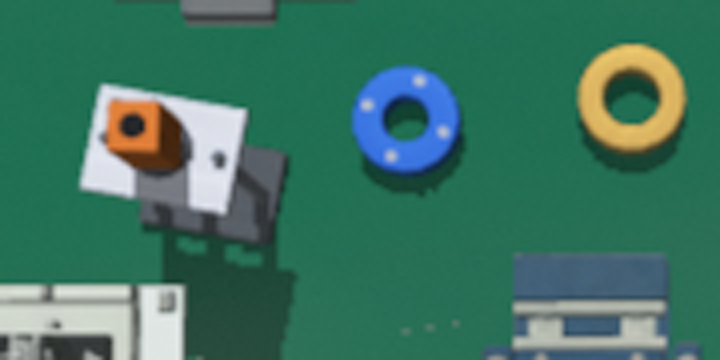

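```bash
python3 -m jog '[[[0.03,0.03,0],[0,0,-0.05],1],[[0.06,0.06,0],[0,0,-0.1],1],[[0.085,0.085,0],[0,0,-0.15],1],[[0.11,0.11,0],[0,0,-0.18],1],[[0.14,0.14,0],[0,0,-0.18],1]]' 30
python3 -m jog '[[[0.029,0.029,0],[0,0,0],1],[[0.058,0.058,0],[0,0,0],1],[[0.087,0.087,0],[0,0,0],1],[[0.116,0.116,0],[0,0,0],1],[[0.145,0.145,0],[0,0,0],1]]'
python3 -m jog '[[[0.029,0.027,0],[0,0,0],1],[[0.058,0.054,0],[0,0,0],1],[[0.08,0.08,0],[0,0,0],1],[[0.09,0.1,0],[0,0,0],1],[[0.09,0.1,0],[0,0,0],1]]'
python3 - <<'E'
from h import *
state()
m=vision.camera_model("wrist"); im=vision.snapshot("wrist"); cv2.imwrite("pics/w1.png",im[:,:,::-1])
print(-np.array(m["world_to_cam"])[:3,:3].T@np.array(m["world_to_cam"])[:3,3])
E
```

```text
time: 0.57
tool_pos: [308.9, -435.1, 239.0]
tcp_rot: [-106.3, 90.0, 169.6]
ft_force: [0.9, 0.5, -0.0]
finger_gap: 85.1
time: 0.98
tool_pos: [454.6, -289.4, 239.2]
tcp_rot: [-113.0, 90.0, 163.1]
ft_force: [0.8, -0.6, 0.4]
finger_gap: 85.3
time: 1.4
tool_pos: [545.4, -187.0, 238.7]
tcp_rot: [179.2, 89.9, 95.6]
ft_force: [-0.2, -0.1, 0.6]
finger_gap: 85.1
t 1.4 pos [ 545.4 -187.   238.7] x [-0.     0.002 -1.   ] z [ 0.11  -0.994 -0.002] F [-0.2 -0.1  0.6] gap 85.1 j [-24.   4.  89.   0.  87.  60.]
[ 623.14799773 -178.26274336  373.66941169]
```

View pics/w1.png

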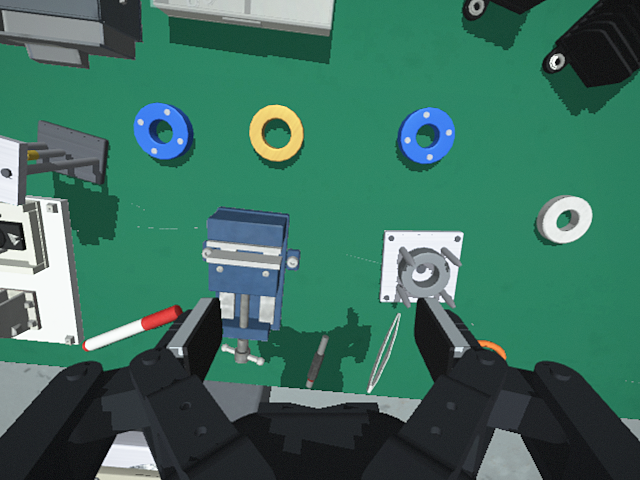

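```bash
cat >> h.py <<'E'
def rings(img,m,name,ztop,amin=300):
    h=cv2.cvtColor(img,cv2.COLOR_RGB2HSV)
    lo,hi={"blue":((100,150,180),(120,255,255)),"brass":((15,100,190),(32,255,255))}[name]
    k=cv2.inRange(h,lo,hi); c,hi_=cv2.findContours(k,cv2.RETR_CCOMP,cv2.CHAIN_APPROX_NONE)
    for i,x in enumerate(c):
        if cv2.contourArea(x)<amin: continue
        W=np.array([cast(m,*p[0],ztop)[:2] for p in x],np.float32)
        (a,b),rad=cv2.minEnclosingCircle(W); e=cv2.fitEllipse(W)
        print(name,"hole" if hi_[0][i][3]>=0 else "outer","px",x.mean((0,1)).round(1),"circ",round(a,1),round(b,1),round(2*rad,1),"ell",np.round(e[0],1),np.round(e[1],1))
E
python3 - <<'E'
from h import *
m=vision.camera_model("wrist"); im=cv2.imread("pics/w1.png")[:,:,::-1].copy()
rings(im,m,"blue",18,200); rings(im,m,"brass",18,200)
z=im[220:320,370:480]; cv2.imwrite("pics/z3.png",cv2.resize(z,None,fx=5,fy=5,interpolation=cv2.INTER_CUBIC)[:,:,::-1])
z=im[90:180,220:330]; cv2.imwrite("pics/z4.png",cv2.resize(z,None,fx=5,fy=5,interpolation=cv2.INTER_CUBIC)[:,:,::-1])
E
```

```text
blue outer px [427.4 134.8] circ 630.0 -291.4 55.6 ell [ 629.9 -291.3] [53.9 54.4]
blue hole px [427.3 135.3] circ 630.0 -291.3 26.2 ell [ 629.9 -291.2] [24.7 25.5]
blue outer px [160.3 130.3] circ 604.3 -20.0 55.1 ell [604.1 -20. ] [53.8 54.1]
blue hole px [160.5 131. ] circ 604.3 -20.0 26.2 ell [604.1 -20.1] [25.1 25.5]
brass outer px [275.8 132.3] circ 615.2 -137.1 54.9 ell [ 615.3 -137.1] [53.5 54. ]
brass hole px [275.8 132.7] circ 615.2 -137.1 32.4 ell [ 615.3 -137.1] [31.2 31.4]
```

View pics/z3.png

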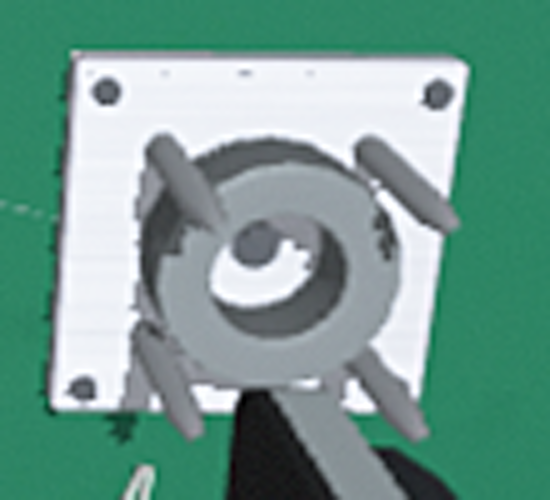

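View pics/z4.png

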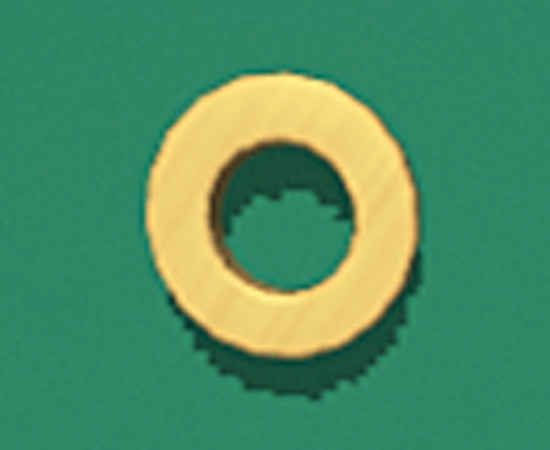

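Run:
```python
from h import *
m=vision.camera_model("wrist")
P=[cast(m,370+a/5,220+b/5,10)[:2] for a,b in((72,55),(468,62),(418,410),(53,410))]
P=np.array(P);print(P.round(1),P.mean(0))
for i in range(4):
    d=P[(i+1)%4]-P[i];print(np.linalg.norm(d).round(1),np.degrees(np.arctan2(d[1],d[0])).round(1))
# body: outer top face edges in zoom: left 160?,right 400, bottom 388, hole
print("hole c",cast(m,370+278/5,220+262/5,30)[:2], "body", cast(m,370+279/5,220+272/5,30)[:2])
Q=np.array([cast(m,370+a/5,220+b/5,60)[:2] for a,b in((222,222),(455,226),(426,434),(196,432))]);print(Q.round(1),Q.mean(0))
```

```text
[[ 522.3 -266.9]
 [ 530.7 -357. ]
 [ 442.2 -366.4]
 [ 432.3 -277.7]] [ 481.8809791  -317.00739203]
90.5 -84.7
88.9 -173.9
89.2 96.4
90.6 6.9
hole c [ 485.07059738 -316.30217958] body [ 482.69444859 -317.03324199]
[[ 504.5 -291.3]
 [ 508.8 -338.5]
 [ 461.6 -343.8]
 [ 456.6 -295.3]] [ 482.88107933 -317.22162205]
```

```bash
python3 -m jog '[[[0.03,0.02,0],[0,0,0],1],[[0.055,0.04,-0.01],[0,0,0],1],[[0.07,0.05,-0.04],[0,0,0],1],[[0.07,0.05,-0.08],[0,0,0],1],[[0.07,0.05,-0.12],[0,0,0],1]]'
python3 -m jog '[[[0,0,-0.03],[0,0,0],1],[[0,0,-0.04],[0,0,0],1],[[0,0,-0.04],[0,0,0],1]]'
python3 - <<'E'
from h import *
state()
m=vision.camera_model("wrist"); im=vision.snapshot("wrist"); cv2.imwrite("pics/w2.png",im[:,:,::-1])
rings(im,m,"brass",18,200)
E
```

```text
time: 1.87
tool_pos: [614.8, -141.8, 119.1]
tcp_rot: [59.6, 89.8, -24.3]
ft_force: [-0.5, 1.0, -0.6]
finger_gap: 85.5
time: 2.12
tool_pos: [610.3, -141.4, 75.2]
tcp_rot: [-111.4, 89.6, 164.6]
ft_force: [0.3, -0.9, -0.5]
finger_gap: 85.4
t 2.12 pos [ 610.3 -141.4   75.2] x [-0.007  0.002 -1.   ] z [ 0.105 -0.995 -0.003] F [ 0.3 -0.9 -0.5] gap 85.4 j [-18.  19.  89.  -0.  72.  66.]
brass outer px [309.5 250.5] circ 616.5 -134.9 55.1 ell [ 616.5 -134.8] [54.2 54.2]
brass hole px [309.6 251.7] circ 616.4 -134.9 31.6 ell [ 616.5 -134.9] [30.8 31. ]
```

View pics/w2.png

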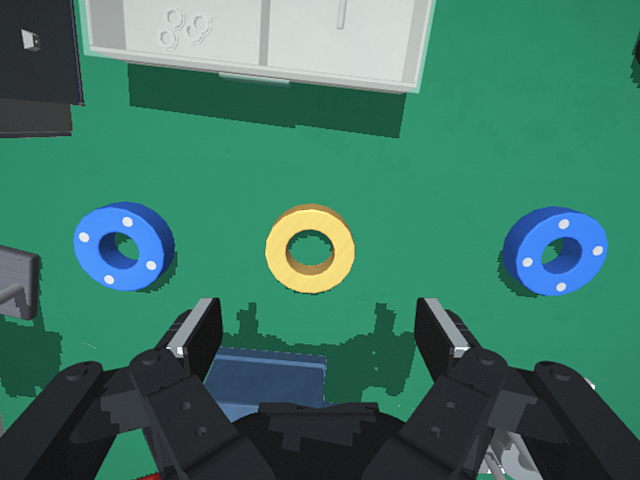

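```bash
python3 -m jog '[[[0,0,0],[0,0,0],1],[[0,0,0],[0,0,0],1],[[0,0,0],[0,0,0],1]]'
python3 - <<'E'
from h import *
state()
m=vision.camera_model("wrist"); im=vision.snapshot("wrist"); cv2.imwrite("pics/w3.png",im[:,:,::-1])
rings(im,m,"brass",18,200)
E
```

```text
time: 2.42
tool_pos: [615.5, -142.1, 82.5]
tcp_rot: [65.9, 89.7, -18.1]
ft_force: [0.2, 0.5, 0.4]
finger_gap: 85.0
t 2.42 pos [ 615.5 -142.1   82.5] x [ 0.005 -0.002 -1.   ] z [ 0.105 -0.994  0.002] F [0.2 0.5 0.4] gap 85.0 j [-18.  19.  89.  -0.  72.  66.]
brass outer px [307.4 255.2] circ 616.6 -134.9 55.0 ell [ 616.5 -134.9] [54.1 54.2]
brass hole px [307.5 256.3] circ 616.6 -134.8 31.7 ell [ 616.5 -134.9] [30.8 30.9]
```

```bash
python3 -m jog '[[[0.001,0.0065,0],[0,0,0],1],[[0.001,0.0065,-0.03],[0,0,0],1],[[0.001,0.0065,-0.06],[0,0,0],1],[[0.001,0.0065,-0.074],[0,0,0],1],[[0.001,0.0065,-0.074],[0,0,0],1]]'
python3 -m jog '[[[0,0,0],[0,0,0],1],[[0,0,0],[0,0,0],1]]'
python3 - <<'E'
from h import *
state()
m=vision.camera_model("wrist"); im=vision.snapshot("wrist"); cv2.imwrite("pics/w4.png",im[:,:,::-1])
rings(im,m,"brass",18,200)
E
```

```text
time: 2.88
tool_pos: [611.3, -133.2, 1.0]
tcp_rot: [-113.7, 89.6, 162.4]
ft_force: [-0.3, -0.1, -1.4]
finger_gap: 85.2
time: 3.05
tool_pos: [615.8, -134.9, 7.0]
tcp_rot: [67.9, 89.9, -16.0]
ft_force: [0.9, -0.6, 0.4]
finger_gap: 85.2
t 3.05 pos [ 615.8 -134.9    7. ] x [ 0.002 -0.001 -1.   ] z [ 0.106 -0.994  0.001] F [ 0.9 -0.6  0.4] gap 85.2 j [-17.  24.  91.   0.  65.  67.]
brass outer px [319.2 317.8] circ 616.6 -135.0 55.0 ell [ 617.6 -134.8] [51.4 55. ]
brass hole px [318.9 321.1] circ 616.5 -134.9 31.3 ell [ 616.5 -134.9] [30.6 30.8]
```

View pics/w4.png

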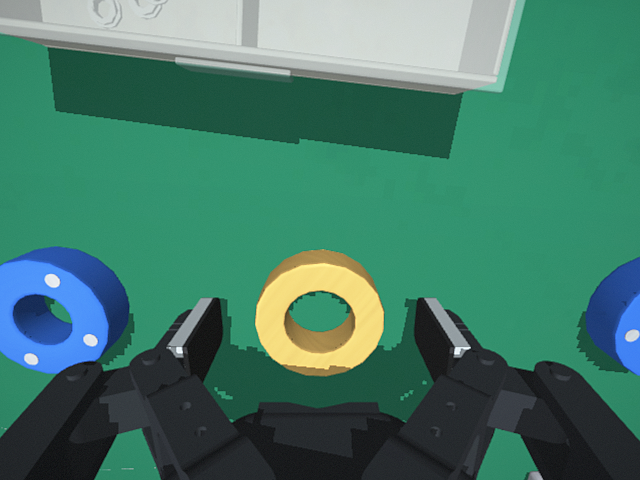

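```bash
python3 -m jog '[[[0.001,0,0],[0,0,0],0.5],[[0.001,0,0],[0,0,0],0],[[0.001,0,0],[0,0,0],-1],[[0.001,0,0],[0,0,0],-1],[[0.001,0,0],[0,0,0],-1]]' 40
python3 -m jog '[[[0,0,0],[0,0,0],-1],[[0,0,0],[0,0,0],-1],[[0,0,0],[0,0,0],-1]]'
python3 - <<'E'
from h import *
state()
for n in("wrist","side"):
    im=vision.snapshot(n)
    if n=="side": im=cv2.resize(im[200:340,180:420],None,fx=3,fy=3,interpolation=cv2.INTER_CUBIC)
    cv2.imwrite(f"pics/{n}5.png",im[:,:,::-1])
E
```

```text
time: 3.52
tool_pos: [616.8, -135.1, 6.9]
tcp_rot: [67.5, 89.9, -16.4]
ft_force: [-0.6, 0.4, 6.2]
finger_gap: 53.5
time: 3.77
tool_pos: [616.8, -135.0, 6.9]
tcp_rot: [67.7, 89.9, -16.3]
ft_force: [-1.2, 0.9, 6.2]
finger_gap: 53.6
t 3.77 pos [ 616.8 -135.     6.9] x [ 0.002 -0.001 -1.   ] z [ 0.106 -0.994  0.001] F [-1.2  0.9  6.2] gap 53.6 j [-17.  25.  91.   0.  65.  67.]
```

View pics/wrist5.png

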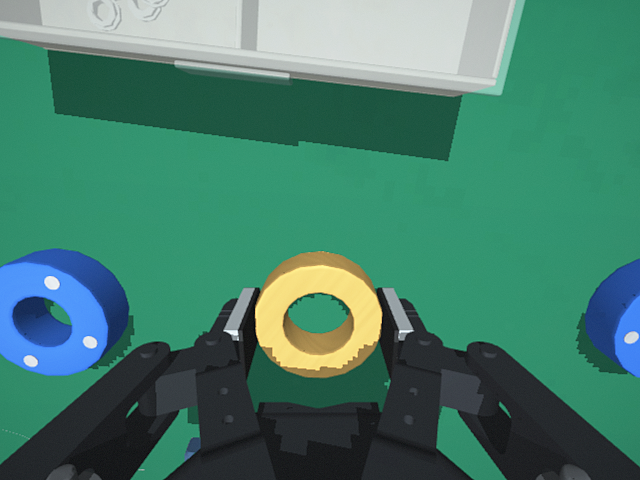

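View pics/side5.png

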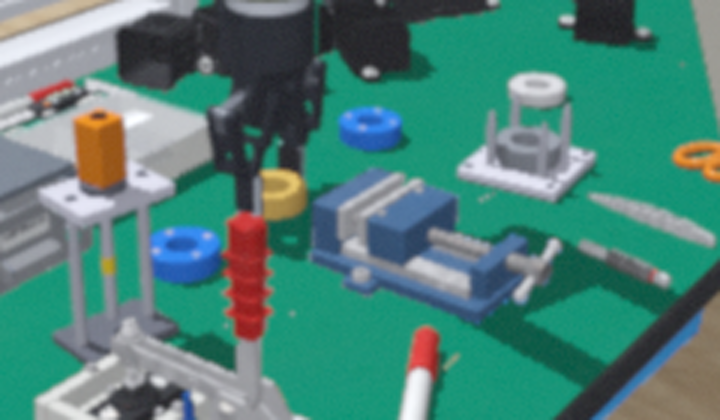

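```bash
python3 -m jog '[[[0,0,0.01],[0,0,0],-1],[[0,0,0.035],[0,0,0],-1],[[0,0,0.07],[0,0,0],-1],[[0,0,0.1],[0,0,0],-1],[[-0.01,-0.015,0.12],[0,0,0],-1]]'
python3 -m jog '[[[-0.02,-0.025,0],[0,0,0],-1],[[-0.04,-0.055,0],[0,0,0],-1],[[-0.06,-0.085,0],[0,0,0],-1],[[-0.08,-0.11,0],[0,0,0],-1],[[-0.1,-0.135,0],[0,0,0],-1]]'
python3 -m jog '[[[-0.015,-0.02,0],[0,0,0],-1],[[-0.0245,-0.032,0],[0,0,0],-1],[[-0.0245,-0.032,0],[0,0,0],-1],[[-0.0245,-0.032,0],[0,0,0],-1]]'
python3 - <<'E'
from h import *
state()
m=vision.camera_model("wrist")
im=vision.snapshot("wrist"); cv2.imwrite(f"pics/w6.png",im[:,:,::-1])
t=vision.snapshot("top"); cv2.imwrite(f"pics/t6.png",cv2.resize(t[200:280,350:450],None,fx=6,fy=6,interpolation=cv2.INTER_CUBIC)[:,:,::-1])
E
```

```text
time: 4.28
tool_pos: [607.9, -148.0, 129.7]
tcp_rot: [83.0, 89.7, -0.8]
ft_force: [-0.1, -0.7, -0.8]
finger_gap: 53.6
time: 4.7
tool_pos: [504.3, -285.8, 125.9]
tcp_rot: [5.8, 90.0, -78.2]
ft_force: [0.6, -0.3, -1.7]
finger_gap: 53.5
time: 5.03
tool_pos: [480.6, -317.2, 125.7]
tcp_rot: [122.4, 90.0, 38.4]
ft_force: [0.2, -0.2, -0.9]
finger_gap: 53.3
t 5.03 pos [ 480.6 -317.2  125.7] x [ 0.  0. -1.] z [ 0.104 -0.995 -0.   ] F [ 0.2 -0.2 -0.9] gap 53.3 j [-39.   8.  96.   0.  75.  46.]
```

View pics/w6.png

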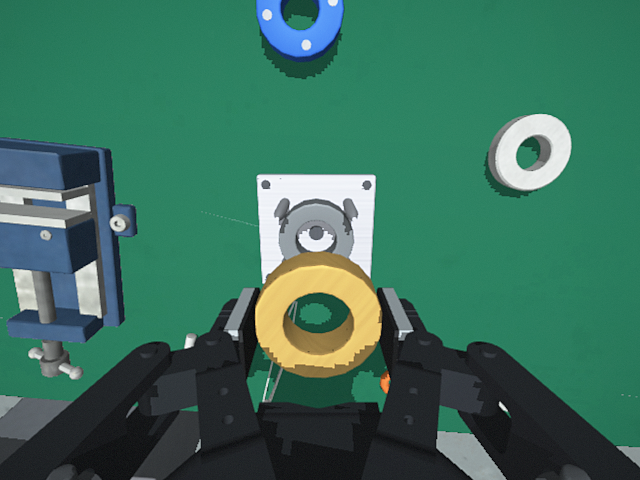

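View pics/t6.png

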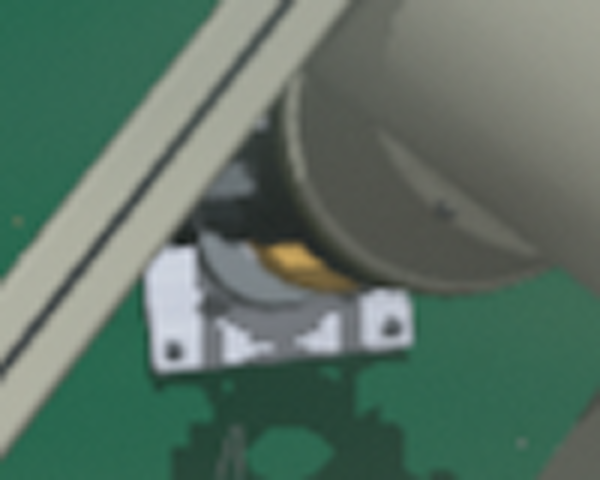

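Run:
```python
from h import *
m=vision.camera_model("wrist"); im=cv2.imread("pics/w6.png")
cv2.imwrite("pics/z7.png",cv2.resize(im[165:290,250:385],None,fx=5,fy=5,interpolation=cv2.INTER_CUBIC))
g=cv2.cvtColor(im,cv2.COLOR_BGR2HSV); k=cv2.inRange(g,(0,0,190),(180,40,255)); k[:,:250]=0;k[:,385:]=0;k[:165]=0;k[252:]=0
# plate edges: left/right edge per row, top edge per col
L=[];Rr=[];T=[]
for v in range(190,245):
    x=np.where(k[v])[0]; L.append((x.min()-.5,v));Rr.append((x.max()+.5,v))
for u in range(270,365):
    x=np.where(k[:,u])[0]; T.append((u,x.min()-.5))
def line(P):
    P=np.array([cast(m,*p,10)[:2] for p in P],np.float32); vx,vy,x,y=cv2.fitLine(P,cv2.DIST_HUBER,0,.01,.01).ravel(); return np.array([x,y]),np.array([vx,vy])
L,Rr,T=map(line,(L,Rr,T))
for a in(L,Rr,T): print(a[0].round(1),np.degrees(np.arctan2(a[1][1],a[1][0])).round(2))
def inter(a,b):
    t=np.linalg.solve(np.c_[a[1],-b[1]],b[0]-a[0]);return a[0]+t[0]*a[1]
c1,c2=inter(L,T),inter(Rr,T);d=c2-c1;print(c1,c2,np.linalg.norm(d));d/=np.linalg.norm(d)
n=np.array([d[1],-d[0]]); print("centre",(c1+c2)/2+45*n,(c1+c2)/2-45*n)
```

```text
[ 491.  -267.9] 5.92
[ 501.7 -356.2] 5.66
[ 528.5 -309.7] -83.86
[ 523.6695  -264.50284] [ 533.1959  -353.04874] 89.056885
centre [ 483.69095 -313.58945] [ 573.17456 -303.96213]
```

View pics/z7.png

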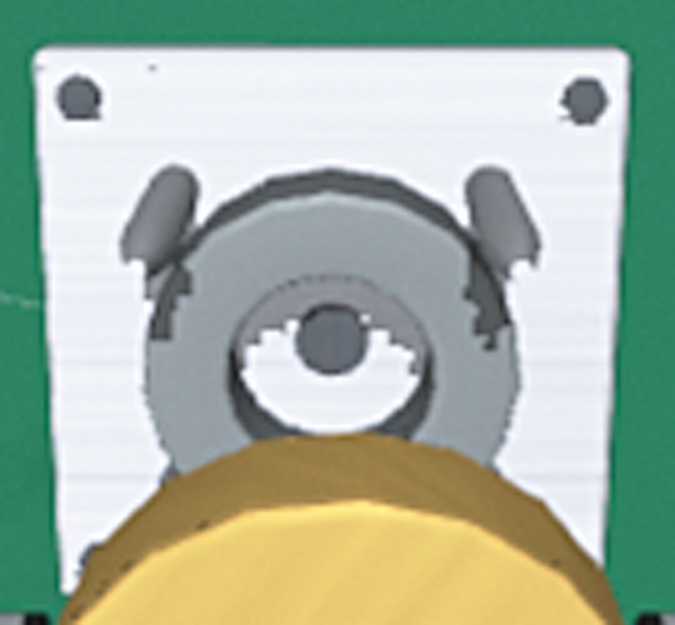

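```bash
python3 -m jog '[[[0,0,0],[0,0,0],-1],[[0,0,0],[0,0,0],-1]]'
cat > nest.py <<'E'
from h import *
def line(m,P,z):
    P=np.array([cast(m,*p,z)[:2] for p in P],np.float32); vx,vy,x,y=cv2.fitLine(P,cv2.DIST_HUBER,0,.01,.01).ravel(); return np.array([x,y]),np.array([vx,vy])
def inter(a,b):
    t=np.linalg.solve(np.c_[a[1],-b[1]],b[0]-a[0]);return a[0]+t[0]*a[1]
def wristnest(m,im,v0,v1,u0,u1,tu0,tu1,vt,vb):
    g=cv2.cvtColor(im,cv2.COLOR_RGB2HSV); k=cv2.inRange(g,(0,0,190),(180,40,255)); k[:,:u0]=0;k[:,u1:]=0;k[:vt]=0;k[vb:]=0
    L=[];Q=[];T=[]
    for v in range(v0,v1):
        x=np.where(k[v])[0]; L.append((x.min()-.5,v));Q.append((x.max()+.5,v))
    for u in range(tu0,tu1):
        x=np.where(k[:,u])[0]; T.append((u,x.min()-.5))
    L,Q,T=[line(m,a,10) for a in(L,Q,T)]
    c1,c2=inter(L,T),inter(Q,T);d=c2-c1;w=np.linalg.norm(d);d/=w
    n=np.array([d[1],-d[0]]); print("width",w,"yaw",np.degrees(np.arctan2(d[0],-d[1])),"centre",(c1+c2)/2+45*n)
if __name__=="__main__":
    s,M=state(); m=vision.camera_model("wrist"); im=vision.snapshot("wrist"); cv2.imwrite("pics/w8.png",im[:,:,::-1])
    wristnest(m,im,190,245,250,385,270,365,165,252)
    rings(im,m,"brass",s["tool_pos"][2]+11,1000)
    rings(im,m,"blue",18,1000)
    m=vision.camera_model("top"); im=cv2.imread("pics/top0.png")
    g=cv2.cvtColor(im,cv2.COLOR_BGR2HSV); k=cv2.inRange(g,(0,0,170),(180,45,255)); k[:,:365]=0;k[:,425:]=0;k[:205]=0;k[270:]=0
    c,_=cv2.findContours(k,cv2.RETR_EXTERNAL,cv2.CHAIN_APPROX_NONE); c=max(c,key=cv2.contourArea)
    rct=cv2.minAreaRect(c);print(rct,cast(m,*rct[0],10))
E
python3 nest.py
```

```text
time: 5.3
tool_pos: [481.7, -315.8, 125.3]
tcp_rot: [166.4, 90.0, 82.5]
ft_force: [0.4, -0.3, -0.8]
finger_gap: 53.6
t 5.3 pos [ 481.7 -315.8  125.3] x [ 0.  0. -1.] z [ 0.107 -0.994 -0.   ] F [ 0.4 -0.3 -0.8] gap 53.6 j [-38.   8.  96.   0.  75.  46.]
width 88.99035 yaw 6.211779 centre [ 482.57794 -314.71432]
brass outer px [317.7 320.7] circ 481.9 -315.1 54.6 ell [ 483.8 -314.7] [49.  53.5]
brass hole px [317.8 323.1] circ 481.5 -315.4 31.6 ell [ 481.5 -315.4] [30.9 31.1]
blue outer px [303.4  23.4] circ 630.5 -289.0 54.8 ell [ 622.8 -289.9] [36.1 53.7]
((394.41461181640625, 237.73171997070312), (42.84743881225586, 43.06829833984375), 83.6598129272461) [ 482.26181153 -315.39154309   10.        ]
```

```bash
python3 -m jog '[[[0.001,0.0005,-0.015],[0,0,0],-1],[[0.001,0.0005,-0.03],[0,0,0],-1],[[0.001,0.0005,-0.04],[0,0,0],-1],[[0.001,0.0005,-0.045],[0,0,0],-1],[[0.001,0.0005,-0.045],[0,0,0],-1]]'
python3 -m jog '[[[0,0,-0.005],[0,0,0],-1],[[0,0,-0.012],[0,0,0],-1],[[0,0,-0.018],[0,0,0],-1],[[0,0,-0.022],[0,0,0],-1],[[0,0,-0.022],[0,0,0],-1]]'
python3 - <<'E'
from h import *
state()
m=vision.camera_model("wrist")
im=vision.snapshot("wrist"); cv2.imwrite(f"pics/w9.png",im[:,:,::-1])
E
```

```text
time: 5.77
tool_pos: [481.3, -315.2, 78.6]
tcp_rot: [-133.7, 89.8, 142.3]
ft_force: [-0.4, 0.6, -1.2]
finger_gap: 53.9
time: 6.18
tool_pos: [481.4, -315.7, 57.0]
tcp_rot: [-133.5, 89.9, 142.5]
ft_force: [-0.6, 0.3, -2.2]
finger_gap: 53.5
t 6.18 pos [ 481.4 -315.7   57. ] x [-0.001  0.001 -1.   ] z [ 0.106 -0.994 -0.001] F [-0.6  0.3 -2.2] gap 53.5 j [-38.  13.  99.  -0.  68.  46.]
```

View pics/w9.png

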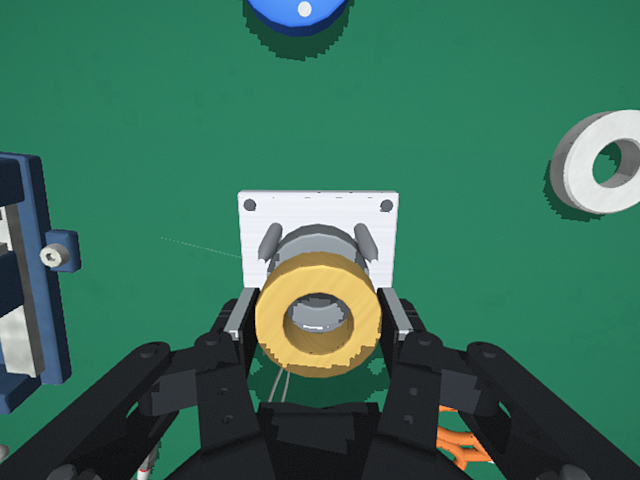

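```bash
python3 - <<'E'
from nest import *
s,M=state(); m=vision.camera_model("wrist"); im=vision.snapshot("wrist")
wristnest(m,im,205,245,230,405,258,382,180,260)
rings(im,m,"brass",s["tool_pos"][2]+11,1000)
E
python3 -m jog '[[[0,0,0],[0,0,0],-1]]'
```

```text
t 6.23 pos [ 481.7 -315.9   57.6] x [-0.001  0.001 -1.   ] z [ 0.106 -0.994 -0.001] F [-0.   0.5 -1.3] gap 53.3 j [-38.  13.  99.   0.  68.  46.]
width 88.9332 yaw 5.5231066 centre [ 482.7608  -314.30096]
brass outer px [317.4 321.4] circ 481.6 -315.4 54.8 ell [ 483.8 -314.8] [48.9 53.6]
brass hole px [317.8 323.2] circ 481.4 -315.4 31.7 ell [ 481.4 -315.5] [31.  31.1]
time: 6.37
tool_pos: [482.3, -316.4, 58.6]
tcp_rot: [45.3, 90.0, -38.6]
ft_force: [-0.1, 0.2, -0.8]
finger_gap: 53.7
```

```bash
python3 -m jog '[[[0.0005,0.0013,-0.004],[0,0,0],-1],[[0.0005,0.0013,-0.008],[0,0,0],-1],[[0.0005,0.0013,-0.012],[0,0,0],-1],[[0.0005,0.0013,-0.016],[0,0,0],-1],[[0.0005,0.0013,-0.016],[0,0,0],-1]]'
python3 -m jog '[[[0,0,0],[0,0,0],-1],[[0,0,-0.002],[0,0,0],-1],[[0,0,-0.003],[0,0,0],-1],[[0,0,-0.004],[0,0,0],-1],[[0,0,-0.004],[0,0,0],-1]]'
```

```text
time: 6.78
tool_pos: [481.9, -314.3, 40.9]
tcp_rot: [-134.6, 89.9, 141.4]
ft_force: [-0.6, 0.5, -1.9]
finger_gap: 53.6
time: 7.2
tool_pos: [482.6, -314.9, 38.1]
tcp_rot: [-134.5, 90.0, 141.5]
ft_force: [-0.3, 0.8, -1.3]
finger_gap: 53.6
```

```bash
python3 -m jog '[[[0,0,-0.001],[0,0,0],-1],[[0,0,-0.0015],[0,0,0],-1],[[0,0,-0.0015],[0,0,0],-1],[[0,0,-0.0015],[0,0,0],-1]]'
python3 - <<'E'
from h import *
state()
im=vision.snapshot("wrist"); cv2.imwrite(f"pics/w10.png",im[:,:,::-1])
im=vision.snapshot("side"); cv2.imwrite(f"pics/s10.png",cv2.resize(im[200:290,300:420],None,fx=6,fy=6,interpolation=cv2.INTER_CUBIC)[:,:,::-1])
E
```

```text
time: 7.53
tool_pos: [482.7, -315.0, 36.9]
tcp_rot: [38.0, 90.0, -45.9]
ft_force: [0.3, 0.3, -0.2]
finger_gap: 53.6
t 7.53 pos [ 482.7 -315.    36.9] x [ 0. -0. -1.] z [ 0.106 -0.994  0.   ] F [ 0.3  0.3 -0.2] gap 53.6 j [-38.  15.  99.  -0.  66.  46.]
```

View pics/s10.png

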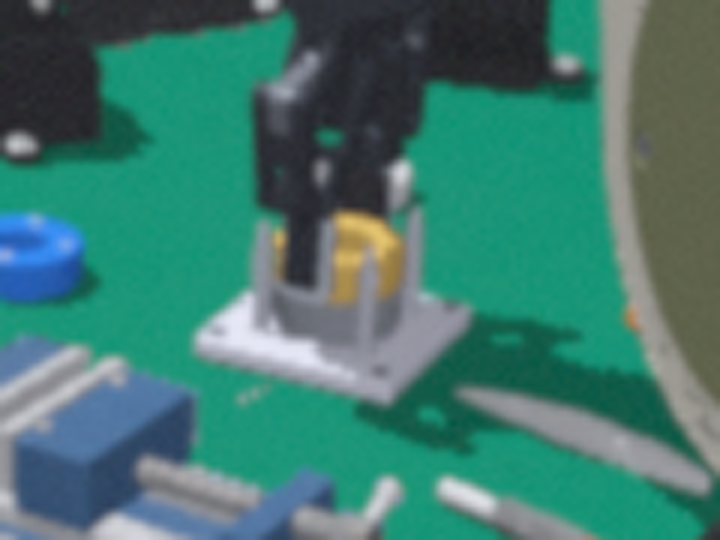

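View pics/w10.png

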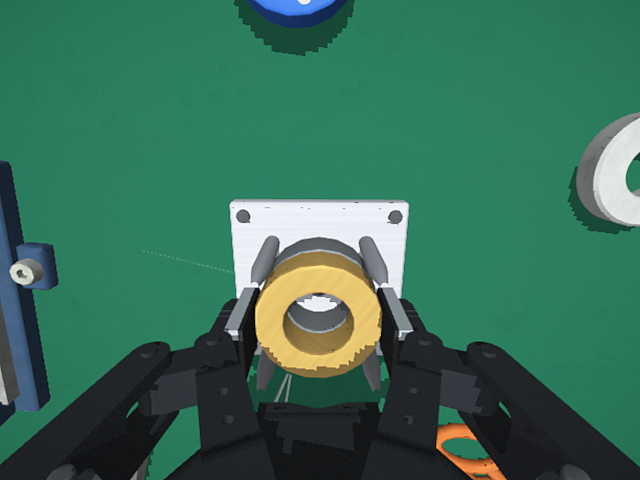

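Nicely nested and on the body. Releasing and backing off upward.

```bash
python3 -m jog '[[[0,0,0],[0,0,0],-0.2],[[0,0,0],[0,0,0],0.2],[[0,0,0],[0,0,0],1],[[0,0,0],[0,0,0],1],[[0,0,0],[0,0,0],1]]'
python3 -m jog '[[[0,0,0.01],[0,0,0],1],[[0,0,0.03],[0,0,0],1],[[0,0,0.06],[0,0,0],1],[[0,0,0.08],[0,0,0],1],[[0,0,0.09],[0,0,0],1]]'
python3 -m jog '[[[0,0,0],[0,0,0],1],[[0,0,0],[0,0,0],1]]'
python3 - <<'E'
from nest import *
state()
m=vision.camera_model("wrist");im=vision.snapshot("wrist"); cv2.imwrite(f"pics/w11.png",im[:,:,::-1])
rings(im,m,"brass",48,1000);rings(im,m,"blue",18,1000)
wristnest(m,im,190,235,250,385,270,365,165,252)
E
```

```text
time: 8.05
tool_pos: [482.7, -315.0, 36.9]
tcp_rot: [54.1, 90.0, -29.8]
ft_force: [-0.5, -0.7, -0.2]
finger_gap: 85.5
time: 8.47
tool_pos: [484.3, -316.2, 131.3]
tcp_rot: [45.7, 89.7, -38.2]
ft_force: [1.0, -0.3, 0.6]
finger_gap: 85.8
time: 8.63
tool_pos: [482.8, -315.0, 127.1]
tcp_rot: [45.8, 89.9, -38.2]
ft_force: [0.3, 0.9, -0.5]
finger_gap: 85.2
t 8.63 pos [ 482.8 -315.   127.1] x [ 0.001 -0.001 -1.   ] z [ 0.106 -0.994  0.001] F [ 0.3  0.9 -0.5] gap 85.2 j [-38.   8.  96.   0.  75.  46.]
brass outer px [317.7 250.2] circ 482.5 -314.4 54.9 ell [ 482.5 -314.4] [53.8 54. ]
brass hole px [317.7 251.1] circ 482.6 -314.3 31.9 ell [ 482.5 -314.4] [31.  31.1]
blue outer px [305.6  23.6] circ 630.5 -289.1 55.0 ell [ 624. -290.] [38.1 53.5]
width 89.29147 yaw 6.1225224 centre [ 482.84995 -314.6664 ]
```

View pics/w11.png

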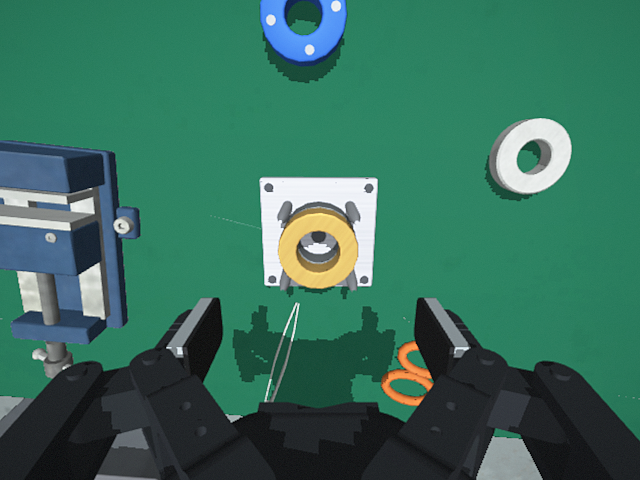

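```bash
python3 -m jog '[[[0.03,0.005,0],[0,0,0],1],[[0.065,0.011,0],[0,0,0],1],[[0.1,0.018,0],[0,0,0],1],[[0.13,0.023,-0.02],[0,0,0],1],[[0.148,0.0255,-0.045],[0,0,0],1]]'
python3 -m jog '[[[0,0,0],[0,0,0],1],[[0,0,0],[0,0,0],1],[[0,0,0],[0,0,0],1],[[0,0,0],[0,0,0],1]]'
python3 - <<'E'
from nest import *
state()
m=vision.camera_model("wrist");im=vision.snapshot("wrist"); cv2.imwrite(f"pics/w12.png",im[:,:,::-1])
rings(im,m,"blue",18,1000)
E
```

```text
time: 9.1
tool_pos: [634.2, -288.7, 81.9]
tcp_rot: [65.8, 89.8, -18.1]
ft_force: [0.7, -1.1, 0.5]
finger_gap: 85.7
time: 9.43
tool_pos: [630.2, -290.1, 82.6]
tcp_rot: [42.6, 90.0, -41.4]
ft_force: [-0.3, -0.5, 0.9]
finger_gap: 85.2
t 9.43 pos [ 630.2 -290.1   82.6] x [ 0.001 -0.001 -1.   ] z [ 0.105 -0.994  0.001] F [-0.3 -0.5  0.9] gap 85.2 j [-29.  28.  77.  -0.  75.  55.]
blue outer px [317.6 256.1] circ 631.0 -289.2 55.4 ell [ 631.  -289.2] [54.3 54.5]
blue hole px [317.5 257.1] circ 630.9 -289.2 25.5 ell [ 631.  -289.2] [24.6 24.9]
```

```bash
python3 -m jog '[[[0.001,0.001,-0.02],[0,0,0],1],[[0.001,0.001,-0.04],[0,0,0],1],[[0.001,0.001,-0.055],[0,0,0],1],[[0.001,0.001,-0.067],[0,0,0],1],[[0.001,0.001,-0.072],[0,0,0],1]]'
python3 -m jog '[[[0,0,-0.0035],[0,0,0],1],[[0,0,-0.0035],[0,0,0],1],[[0,0,-0.0035],[0,0,0],1]]'
python3 - <<'E'
from nest import *
state()
m=vision.camera_model("wrist");im=vision.snapshot("wrist"); cv2.imwrite(f"pics/w13.png",im[:,:,::-1])
rings(im,m,"blue",18,1000)
E
```

```text
time: 9.9
tool_pos: [630.3, -288.2, 8.1]
tcp_rot: [-124.2, 89.9, 151.8]
ft_force: [-0.3, 0.1, -0.3]
finger_gap: 85.4
time: 10.15
tool_pos: [632.2, -288.7, 7.2]
tcp_rot: [56.0, 89.9, -27.9]
ft_force: [-0.0, 0.8, -0.2]
finger_gap: 85.4
t 10.15 pos [ 632.2 -288.7    7.2] x [ 0.001 -0.001 -1.   ] z [ 0.106 -0.994  0.001] F [-0.   0.8 -0.2] gap 85.4 j [-29.  33.  79.   0.  68.  55.]
blue outer px [320.3 321.9] circ 631.4 -289.3 55.4 ell [ 632.9 -289.1] [50.2 55.6]
blue hole px [320.2 325.1] circ 630.9 -289.3 25.3 ell [ 631.2 -289.3] [24.2 24.9]
```

```bash
python3 -m jog '[[[-0.001,-0.0005,0],[0,0,0],0.5],[[-0.001,-0.0005,0],[0,0,0],0],[[-0.001,-0.0005,0],[0,0,0],-1],[[-0.001,-0.0005,0],[0,0,0],-1],[[-0.001,-0.0005,0],[0,0,0],-1]]' 40
python3 -m jog '[[[0,0,0],[0,0,0],-1],[[0,0,0],[0,0,0],-1]]'
python3 -m jog '[[[0,0,0.01],[0,0,0],-1],[[0,0,0.03],[0,0,0],-1],[[0,0,0.06],[0,0,0],-1],[[-0.005,-0.001,0.09],[0,0,0],-1],[[-0.02,-0.003,0.11],[0,0,0],-1]]'
python3 -m jog '[[[-0.03,-0.005,0.01],[0,0,0],-1],[[-0.06,-0.01,0.01],[0,0,0],-1],[[-0.09,-0.016,0.01],[0,0,0],-1],[[-0.115,-0.02,0.01],[0,0,0],-1],[[-0.1285,-0.023,0.01],[0,0,0],-1]]'
python3 -m jog '[[[0,0,0],[0,0,0],-1],[[0,0,0],[0,0,0],-1],[[0,0,0],[0,0,0],-1],[[0,0,0],[0,0,0],-1],[[0,0,0],[0,0,0],-1]]'
python3 - <<'E'
from nest import *
s,M=state()
m=vision.camera_model("wrist");im=vision.snapshot("wrist"); cv2.imwrite(f"pics/w14.png",im[:,:,::-1])
rings(im,m,"blue",s["tool_pos"][2]+11,1000)
wristnest(m,im,190,235,250,385,270,365,165,252)
E
```

```text
time: 10.62
tool_pos: [631.3, -289.3, 7.6]
tcp_rot: [52.7, 89.9, -31.2]
ft_force: [-0.7, 0.7, 6.9]
finger_gap: 55.2
time: 10.78
tool_pos: [631.3, -289.3, 7.6]
tcp_rot: [53.6, 89.9, -30.3]
ft_force: [-2.4, 0.6, 5.1]
finger_gap: 54.8
time: 11.2
tool_pos: [612.7, -292.0, 120.4]
tcp_rot: [60.6, 89.7, -23.3]
ft_force: [0.6, -0.8, 0.5]
finger_gap: 55.0
time: 11.62
tool_pos: [479.5, -315.1, 126.7]
tcp_rot: [-96.2, 89.9, 179.8]
ft_force: [0.1, 0.1, -0.4]
finger_gap: 55.0
time: 12.03
tool_pos: [483.0, -314.6, 126.4]
tcp_rot: [78.6, 90.0, -5.3]
ft_force: [0.0, -0.8, -0.8]
finger_gap: 54.9
t 12.03 pos [ 483.  -314.6  126.4] x [ 0. -0. -1.] z [ 0.106 -0.994  0.   ] F [ 0.  -0.8 -0.8] gap 54.9 j [-38.   8.  96.   0.  75.  46.]
blue outer px [317.7 320.4] circ 483.6 -314.1 54.7 ell [ 485.3 -313.6] [49.6 53.9]
blue hole px [318.  322.2] circ 483.3 -314.1 25.2 ell [ 483.4 -314.1] [24.3 24.8]
width 89.041275 yaw 6.178663 centre [ 483.06073 -314.83475]
```

View pics/w14.png

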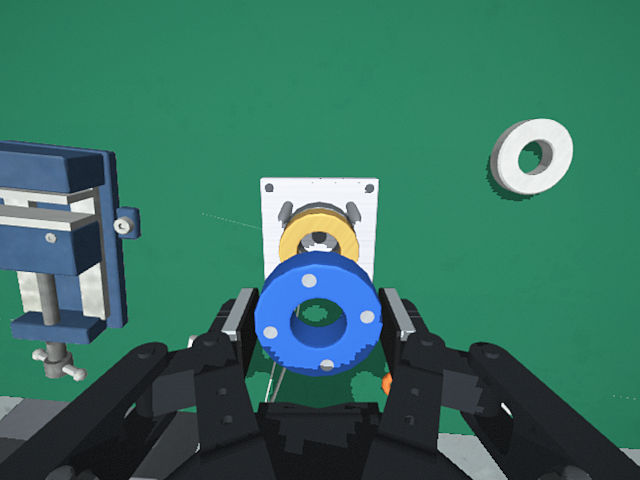

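```bash
python3 -m jog '[[[-0.0005,-0.0005,-0.01],[0,0,0],-1],[[-0.0005,-0.0005,-0.025],[0,0,0],-1],[[-0.0005,-0.0005,-0.04],[0,0,0],-1],[[-0.0005,-0.0005,-0.046],[0,0,0],-1],[[-0.0005,-0.0005,-0.05],[0,0,0],-1]]'
python3 -m jog '[[[0,0,-0.003],[0,0,0],-1],[[0,0,-0.007],[0,0,0],-1],[[0,0,-0.011],[0,0,0],-1],[[0,0,-0.015],[0,0,0],-1],[[0,0,-0.0175],[0,0,0],-1]]'
python3 -m jog '[[[0,0,0],[0,0,0],-1],[[0,0,-0.001],[0,0,0],-1],[[0,0,-0.002],[0,0,0],-1],[[0,0,-0.0028],[0,0,0],-1],[[0,0,-0.0028],[0,0,0],-1]]'
python3 - <<'E'
from nest import *
s,M=state()
im=vision.snapshot("wrist"); cv2.imwrite(f"pics/w15.png",im[:,:,::-1])
im=vision.snapshot("side"); cv2.imwrite(f"pics/s15.png",cv2.resize(im[200:290,300:420],None,fx=6,fy=6,interpolation=cv2.INTER_CUBIC)[:,:,::-1])
E
```

```text
time: 12.5
tool_pos: [480.8, -314.5, 74.2]
tcp_rot: [-134.9, 89.8, 141.1]
ft_force: [-0.8, -0.4, -1.6]
finger_gap: 54.8
time: 12.92
tool_pos: [481.7, -315.5, 58.6]
tcp_rot: [48.9, 90.0, -35.0]
ft_force: [0.5, 0.1, -0.8]
finger_gap: 54.8
time: 13.33
tool_pos: [481.6, -315.4, 55.9]
tcp_rot: [-118.9, 90.0, 157.2]
ft_force: [-0.6, 0.3, -1.5]
finger_gap: 55.1
t 13.33 pos [ 481.6 -315.4   55.9] x [-0.  0. -1.] z [ 0.106 -0.994 -0.   ] F [-0.6  0.3 -1.5] gap 55.1 j [-38.  13.  99.  -0.  68.  46.]
```

View pics/w15.png

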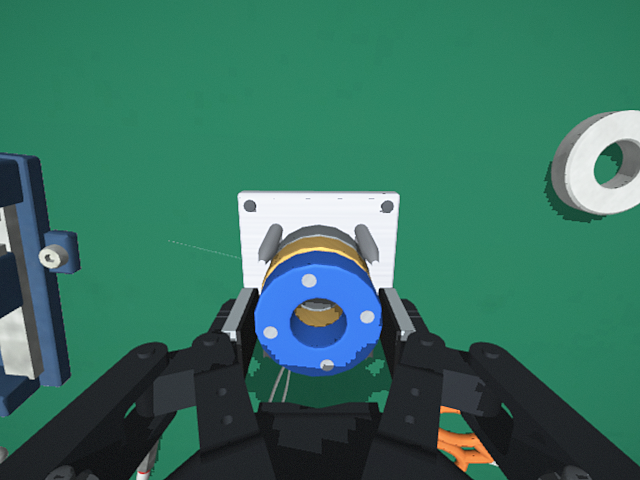

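View pics/s15.png

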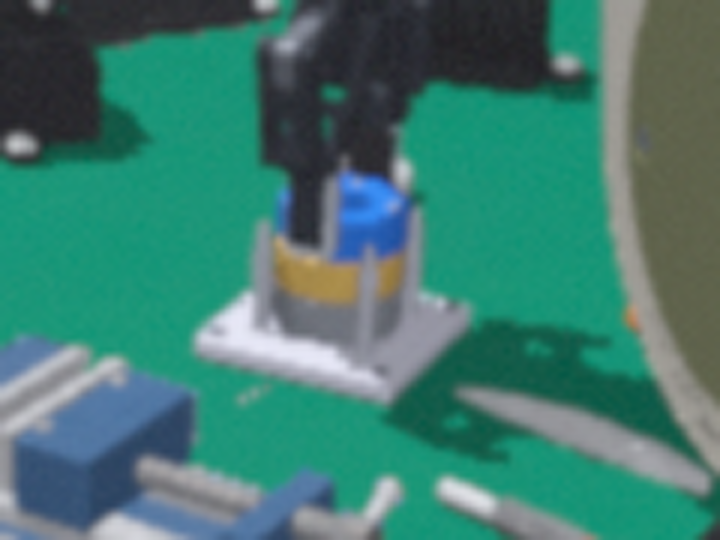

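```bash
python3 -m jog '[[[0.0008,0.0005,-0.0003],[0,0,0],-1],[[0.0008,0.0005,-0.0003],[0,0,0],-1],[[0.0008,0.0005,-0.0003],[0,0,0],-1]]'
python3 -m jog '[[[0,0,0],[0,0,0],-0.2],[[0,0,0],[0,0,0],0.2],[[0,0,0],[0,0,0],1],[[0,0,0],[0,0,0],1],[[0,0,0],[0,0,0],1]]'
python3 -m jog '[[[0,0,0.01],[0,0,0],1],[[0,0,0.03],[0,0,0],1],[[0,0,0.06],[0,0,0],1],[[0,0,0.08],[0,0,0],1],[[0,0,0.09],[0,0,0],1]]'
python3 -m jog '[[[0,0,0],[0,0,0],1],[[0,0,0],[0,0,0],1],[[0,0,0],[0,0,0],1],[[0,0,0],[0,0,0],1]]'
python3 - <<'E'
from nest import *
s,M=state()
m=vision.camera_model("wrist");im=vision.snapshot("wrist"); cv2.imwrite(f"pics/w16.png",im[:,:,::-1])
rings(im,m,"blue",66,1000)
im=vision.snapshot("side"); cv2.imwrite(f"pics/s16.png",cv2.resize(im[200:290,300:420],None,fx=6,fy=6,interpolation=cv2.INTER_CUBIC)[:,:,::-1])
E
```

```text
time: 13.68
tool_pos: [482.5, -314.9, 55.7]
tcp_rot: [38.4, 90.0, -45.6]
ft_force: [0.6, 0.0, -0.9]
finger_gap: 55.1
time: 14.1
tool_pos: [482.5, -315.0, 55.8]
tcp_rot: [56.5, 90.0, -27.5]
ft_force: [-0.2, -0.6, -0.2]
finger_gap: 85.3
time: 14.52
tool_pos: [484.0, -316.1, 150.2]
tcp_rot: [46.2, 89.7, -37.7]
ft_force: [0.5, 0.7, 0.4]
finger_gap: 85.3
time: 14.85
tool_pos: [481.4, -314.1, 143.6]
tcp_rot: [-133.8, 89.8, 142.2]
ft_force: [0.7, 0.6, 0.2]
finger_gap: 85.3
t 14.85 pos [ 481.4 -314.1  143.6] x [-0.003  0.002 -1.   ] z [ 0.106 -0.994 -0.002] F [0.7 0.6 0.2] gap 85.3 j [-38.   7.  95.  -0.  77.  46.]
blue outer px [319.1 249. ] circ 482.3 -314.4 55.2 ell [ 482.4 -314.4] [53.6 54.3]
```

View pics/w16.png

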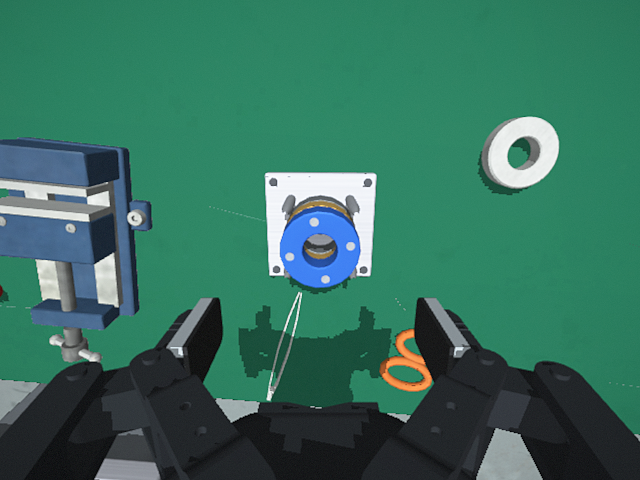

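View pics/s16.png

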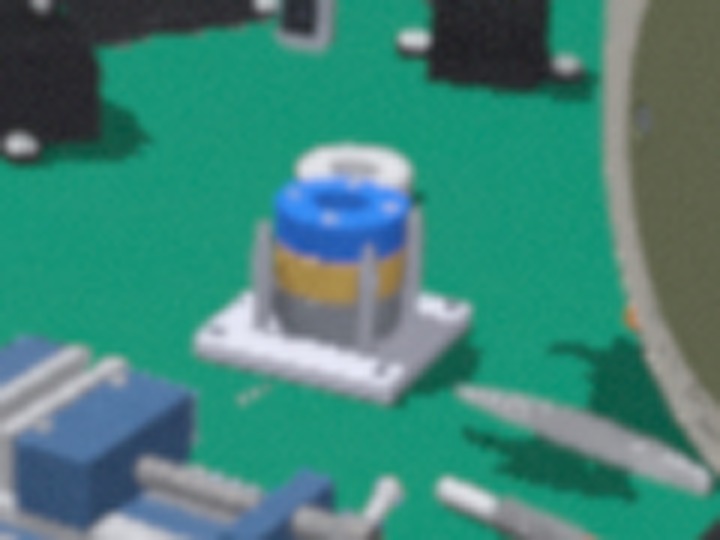

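```bash
python3 -m jog '[[[0,0,0.03],[0,0,0],1],[[0.005,0.02,0.065],[0,0,0],1],[[0.015,0.05,0.1],[0,0,0],1],[[0.025,0.085,0.11],[0,0,0],1],[[0.03,0.12,0.11],[0,0,0],1]]'
python3 -m jog '[[[0.008,0.036,0],[0,0,0],1],[[0.016,0.072,0],[0,0,0],1],[[0.024,0.108,0],[0,0,0],1],[[0.032,0.145,0],[0,0,0],1],[[0.04,0.18,0],[0,0,0],1]]'
python3 -m jog '[[[0.008,0.036,0],[0,0,0],1],[[0.014,0.066,0],[0,0,0],1],[[0.018,0.09,0],[0,0,0],1],[[0.018,0.1,0],[0,0,0],1],[[0.018,0.1,0],[0,0,0],1]]'
python3 -m jog '[[[0,0,0],[0,0,0],1],[[0,0,0],[0,0,0],1],[[0,0,0],[0,0,0],1],[[0,0,0],[0,0,0],1]]'
python3 - <<'E'
from nest import *
s,M=state()
m=vision.camera_model("wrist");im=vision.snapshot("wrist"); cv2.imwrite(f"pics/w17.png",im[:,:,::-1])
for c in blobs(im,"orange"): print(cv2.minAreaRect(c))
E
```

```text
time: 15.37
tool_pos: [514.7, -194.8, 260.2]
tcp_rot: [60.8, 89.6, -23.2]
ft_force: [0.7, 0.5, -1.0]
finger_gap: 85.2
time: 15.78
tool_pos: [552.2, -12.9, 254.9]
tcp_rot: [-108.4, 89.9, 167.7]
ft_force: [-0.0, 0.1, 0.0]
finger_gap: 85.1
time: 16.2
tool_pos: [570.0, 87.3, 254.7]
tcp_rot: [-108.6, 89.9, 167.7]
ft_force: [-0.2, 0.2, 0.2]
finger_gap: 85.5
time: 16.53
tool_pos: [570.5, 83.7, 255.7]
tcp_rot: [22.5, 90.0, -61.6]
ft_force: [-0.2, -0.6, 1.3]
finger_gap: 85.5
t 16.53 pos [570.5  83.7 255.7] x [ 0. -0. -1.] z [ 0.104 -0.995  0.   ] F [-0.2 -0.6  1.3] gap 85.5 j [ 3.  3. 88. -0. 89. 87.]
((635.0, 393.5), (17.0, 8.0), 90.0)
((316.82318115234375, 234.59146118164062), (32.24600601196289, 43.399593353271484), 6.340191841125488)
```

View pics/w17.png

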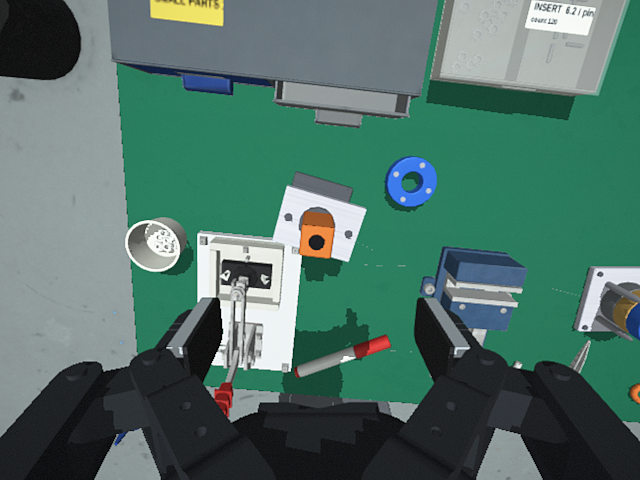

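Run:
```python
from nest import *
m=vision.camera_model("wrist");im=cv2.imread("pics/w17.png")
cv2.imwrite("pics/z17.png",cv2.resize(im[165:275,260:380],None,fx=6,fy=6,interpolation=cv2.INTER_CUBIC))
h=cv2.cvtColor(im,cv2.COLOR_BGR2HSV)
for vmin in(210,225,240):
    k=cv2.inRange(h,(5,150,vmin),(20,255,255));k[:,:270]=0;k[:,360:]=0;k[:190]=0;k[280:]=0
    c,_=cv2.findContours(k,cv2.RETR_EXTERNAL,cv2.CHAIN_APPROX_NONE)
    if not c: continue
    c=max(c,key=cv2.contourArea)
    W=np.array([cast(m,*p[0],164)[:2] for p in c],np.float32);print(vmin,cv2.minAreaRect(c),cv2.minAreaRect(W))
```

```text
210 ((316.14111328125, 240.9095916748047), (31.2484073638916, 30.149219512939453), 6.009006023406982) ((573.2747802734375, 86.17927551269531), (22.178096771240234, 22.815635681152344), 89.26493835449219)
225 ((315.9846496582031, 240.88055419921875), (31.02134895324707, 29.91135597229004), 6.709837436676025) ((573.2405395507812, 86.25798797607422), (21.996654510498047, 22.63347625732422), 88.87066650390625)
240 ((316.5034484863281, 239.45863342285156), (29.148963928222656, 25.079736709594727), 4.763641834259033) ((574.382080078125, 85.92682647705078), (18.913881301879883, 20.669883728027344), 1.085341215133667)
```

View pics/z17.png

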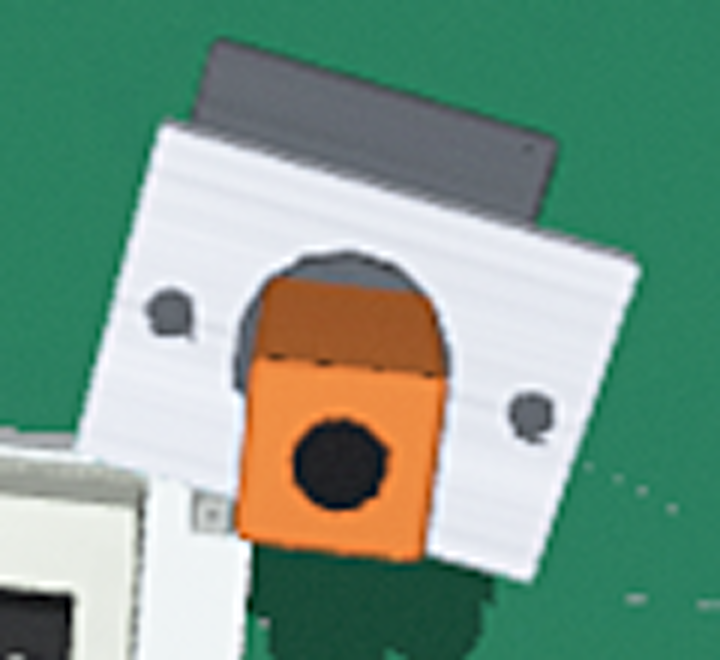

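```bash
python3 -m jog '[[[0.001,0.001,-0.015],[0,0,-0.04],1],[[0.002,0.0015,-0.035],[0,0,-0.08],1],[[0.0028,0.0025,-0.05],[0,0,-0.12],1],[[0.0028,0.0025,-0.06],[0,0,-0.12],1],[[0.0028,0.0025,-0.065],[0,0,-0.12],1]]'
python3 -m jog '[[[0,0,0],[0,0,0],1],[[0,0,0],[0,0,0],1],[[0,0,0],[0,0,0],1],[[0,0,0],[0,0,0],1]]'
cat > head.py <<'E'
from nest import *
import sys
n=sys.argv[1]
s,M=state(); m=vision.camera_model("wrist");im=vision.snapshot("wrist"); cv2.imwrite(f"pics/{n}.png",im[:,:,::-1])
h=cv2.cvtColor(im,cv2.COLOR_RGB2HSV)
k=cv2.inRange(h,(5,150,215),(20,255,255));k[:,:220]=0;k[:,420:]=0;k[:150]=0
c,_=cv2.findContours(k,cv2.RETR_EXTERNAL,cv2.CHAIN_APPROX_NONE);c=max(c,key=cv2.contourArea)
z=float(sys.argv[2])
W=np.array([cast(m,*p[0],z)[:2] for p in c],np.float32);print(cv2.minAreaRect(c),cv2.minAreaRect(W))
E
python3 head.py w18 164
```

```text
time: 17.0
tool_pos: [572.4, 87.0, 188.9]
tcp_rot: [-83.6, 89.9, -174.4]
ft_force: [0.3, -0.8, 0.1]
finger_gap: 85.4
time: 17.33
tool_pos: [573.9, 87.6, 192.0]
tcp_rot: [93.7, 89.9, 2.9]
ft_force: [0.7, -0.9, 1.0]
finger_gap: 85.6
t 17.33 pos [573.9  87.6 192. ] x [ 0.002  0.    -1.   ] z [-0.014 -1.    -0.   ] F [ 0.7 -0.9  1. ] gap 85.6 j [ 4.  6. 92. -0. 82. 94.]
((322.5, 284.5), (37.0, 41.0), 90.0) ((573.20263671875, 85.88131713867188), (22.022497177124023, 21.90237808227539), 89.2859878540039)
```

View pics/w18.png

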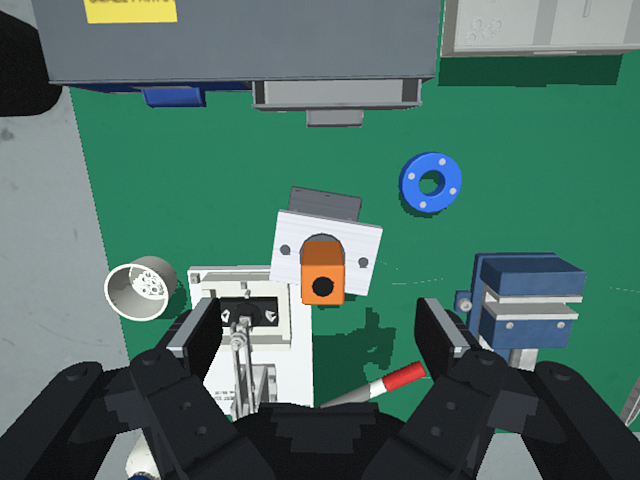

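```bash
python3 -m jog '[[[-0.0007,-0.0015,-0.01],[0,0,0],1],[[-0.0007,-0.0015,-0.025],[0,0,0],1],[[-0.0007,-0.0015,-0.04],[0,0,0],1],[[-0.0007,-0.0015,-0.052],[0,0,0],1],[[-0.0007,-0.0015,-0.058],[0,0,0],1]]'
python3 -m jog '[[[0,0,0],[0,0,0],1],[[0,0,0],[0,0,0],1],[[0,0,0],[0,0,0],1]]'
python3 head.py w19 164
python3 - <<'E'
from h import *
im=vision.snapshot("side"); cv2.imwrite(f"pics/s19.png",cv2.resize(im[210:330,160:280],None,fx=5,fy=5,interpolation=cv2.INTER_CUBIC)[:,:,::-1])
E
```

```text
time: 17.8
tool_pos: [571.3, 86.0, 130.2]
tcp_rot: [-85.3, 89.8, -176.2]
ft_force: [-0.5, 0.6, -1.2]
finger_gap: 85.6
time: 18.05
tool_pos: [573.1, 86.1, 133.6]
tcp_rot: [95.2, 89.9, 4.4]
ft_force: [-0.5, -0.8, 0.5]
finger_gap: 85.1
t 18.05 pos [573.1  86.1 133.6] x [ 0.001  0.    -1.   ] z [-0.014 -1.    -0.   ] F [-0.5 -0.8  0.5] gap 85.1 j [ 3.  8. 95.  0. 76. 94.]
((320.5, 350.5), (51.0, 61.0), 90.0) ((573.6365966796875, 85.87559509277344), (22.237276077270508, 22.270103454589844), 88.88300323486328)
```

View pics/s19.png

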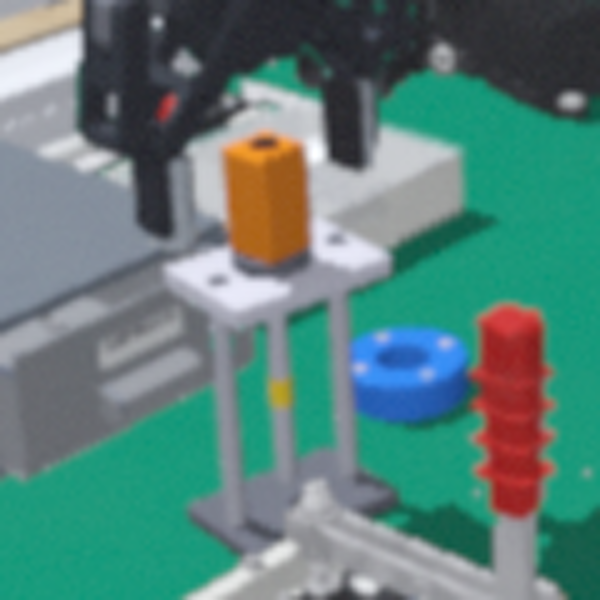

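View pics/w19.png

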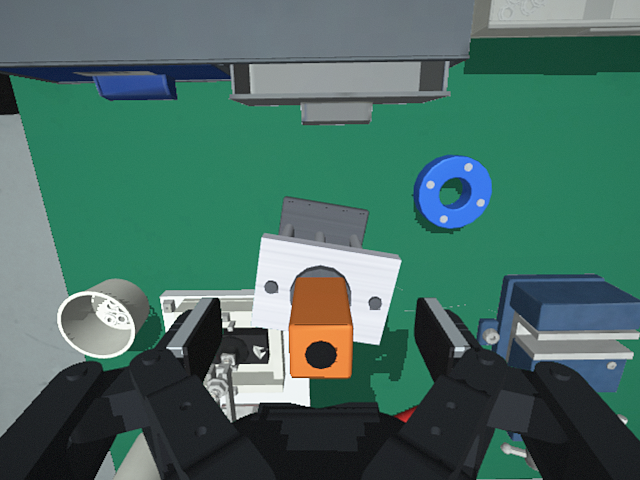

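```bash
python3 -m jog '[[[0,0,0],[0,0,0],0.3],[[0,0,0],[0,0,0],0],[[0,0,0],[0,0,0],-0.2],[[0,0,0],[0,0,0],-0.3],[[0,0,0],[0,0,0],-0.5]]' 60
python3 -m jog '[[[0,0,0],[0,0,0],-1],[[0,0,0],[0,0,0],-1],[[0,0,0],[0,0,0],-1],[[0,0,0],[0,0,0],-1]]'
python3 head.py w20 164
python3 - <<'E'
from h import *
im=vision.snapshot("side"); cv2.imwrite(f"pics/s20.png",cv2.resize(im[210:330,160:280],None,fx=5,fy=5,interpolation=cv2.INTER_CUBIC)[:,:,::-1])
E
```

```text
time: 18.57
tool_pos: [572.6, 86.1, 132.8]
tcp_rot: [85.0, 90.0, -5.9]
ft_force: [-0.3, -0.2, 0.9]
finger_gap: 25.7
time: 18.9
tool_pos: [572.7, 86.1, 132.9]
tcp_rot: [96.3, 90.0, 5.4]
ft_force: [-0.4, 0.1, 1.9]
finger_gap: 23.2
t 18.9 pos [572.7  86.1 132.9] x [ 0.  0. -1.] z [-0.014 -1.    -0.   ] F [-0.4  0.1  1.9] gap 23.2 j [ 3.  9. 95.  0. 76. 94.]
((318.0, 350.0), (52.0, 62.0), 90.0) ((573.909423828125, 86.6572036743164), (22.467336654663086, 22.483489990234375), 89.28252410888672)
```

View pics/s20.png

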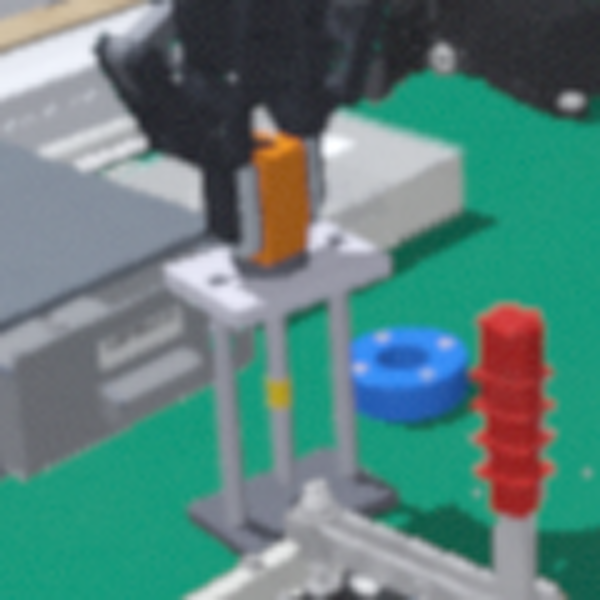

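View pics/w20.png

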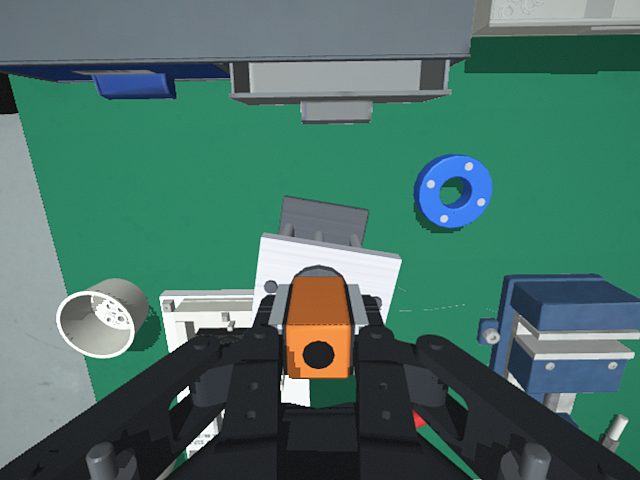

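```bash
python3 -m jog '[[[0,0,0.005],[0,0,0],-1],[[0,0,0.015],[0,0,0],-1],[[0,0,0.03],[0,0,0],-1],[[0,0,0.05],[0,0,0],-1],[[0,0,0.07],[0,0,0],-1]]'
python3 -m jog '[[[0,0,0.02],[0,0,0],-1],[[0,0,0.04],[0,0,0],-1],[[0,0,0.05],[0,0,0],-1],[[0,0,0.055],[0,0,0],-1],[[0,0,0.055],[0,0,0],-1]]'
python3 -m jog '[[[0,0,0],[0,0,0],-1],[[0,0,0],[0,0,0],-1],[[0,0,0],[0,0,0],-1]]'
python3 head.py w21 289
python3 - <<'E'
from h import *
im=vision.snapshot("side"); cv2.imwrite(f"pics/s21.png",cv2.resize(im[140:330,140:300],None,fx=3,fy=3,interpolation=cv2.INTER_CUBIC)[:,:,::-1])
E
```

```text
time: 19.42
tool_pos: [572.0, 86.1, 203.6]
tcp_rot: [-86.1, 89.9, -177.0]
ft_force: [0.1, -0.6, -0.9]
finger_gap: 23.9
time: 19.83
tool_pos: [573.1, 86.2, 259.1]
tcp_rot: [94.8, 89.9, 4.0]
ft_force: [1.1, 0.5, -0.2]
finger_gap: 23.3
time: 20.08
tool_pos: [571.8, 86.0, 256.0]
tcp_rot: [-85.9, 89.8, -176.8]
ft_force: [-0.2, 0.3, -1.9]
finger_gap: 23.6
t 20.08 pos [571.8  86.  256. ] x [-0.003 -0.    -1.   ] z [-0.014 -1.     0.   ] F [-0.2  0.3 -1.9] gap 23.6 j [ 3.  4. 87.  0. 89. 94.]
((318.0, 349.5), (51.0, 62.0), 90.0) ((574.8345947265625, 86.65703582763672), (21.984968185424805, 21.67207145690918), 88.75753021240234)
```

View pics/s21.png

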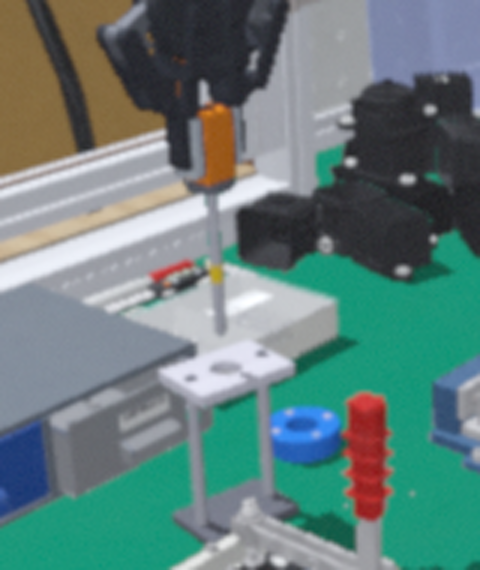

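View pics/w21.png

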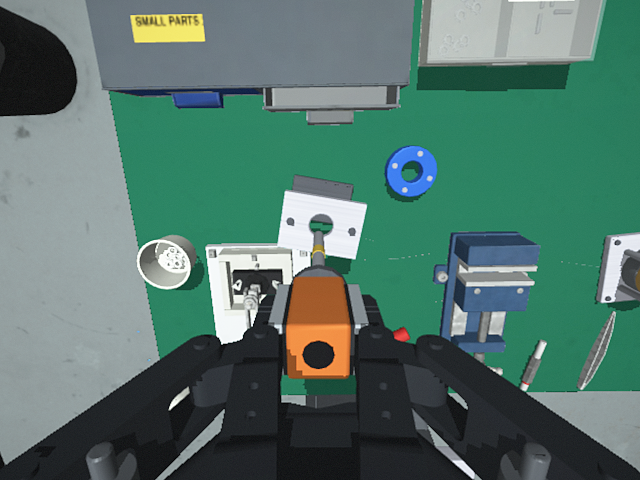

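```bash
python3 -m jog '[[[-0.003,-0.012,0],[0,0,0],-1],[[-0.008,-0.035,0],[0,0,0],-1],[[-0.015,-0.065,0],[0,0,0],-1],[[-0.022,-0.095,0],[0,0,0],-1],[[-0.028,-0.125,0],[0,0,0],-1]]'
python3 -m jog '[[[-0.007,-0.032,0],[0,0,0],-1],[[-0.014,-0.064,0],[0,0,0],-1],[[-0.021,-0.096,0],[0,0,0],-1],[[-0.028,-0.128,0],[0,0,0],-1],[[-0.035,-0.16,0],[0,0,0],-1]]'
python3 -m jog '[[[-0.007,-0.03,0],[0,0,0],-1],[[-0.014,-0.06,0],[0,0,0],-1],[[-0.02,-0.085,0],[0,0,0],-1],[[-0.024,-0.102,0],[0,0,0],-1],[[-0.027,-0.112,0],[0,0,0],-1]]'
python3 -m jog '[[[0,-0.003,0],[0,0,0],-1],[[0,-0.003,0],[0,0,0],-1],[[0,-0.003,0],[0,0,0],-1],[[0,-0.003,0],[0,0,0],-1],[[0,-0.003,0],[0,0,0],-1]]'
python3 - <<'E'
from nest import *
s,M=state()
im=vision.snapshot("wrist"); cv2.imwrite(f"pics/w22.png",im[:,:,::-1])
cv2.imwrite("pics/z22.png",cv2.resize(im[170:300,250:400],None,fx=5,fy=5,interpolation=cv2.INTER_CUBIC)[:,:,::-1])
im=vision.snapshot("side"); cv2.imwrite(f"pics/s22.png",im[:,:,::-1])
E
```

```text
time: 20.6
tool_pos: [543.6, -40.4, 257.4]
tcp_rot: [-66.9, 90.0, -157.6]
ft_force: [0.5, 0.4, -0.8]
finger_gap: 23.5
time: 21.02
tool_pos: [508.4, -200.9, 257.5]
tcp_rot: [-59.4, 90.0, -150.2]
ft_force: [0.2, 1.7, -1.0]
finger_gap: 23.4
time: 21.43
tool_pos: [481.1, -313.4, 257.3]
tcp_rot: [-69.2, 90.0, -160.1]
ft_force: [-0.6, 0.5, -1.1]
finger_gap: 23.2
time: 21.85
tool_pos: [483.0, -312.8, 257.8]
tcp_rot: [146.0, 90.0, 55.3]
ft_force: [1.1, -0.5, -1.1]
finger_gap: 23.3
t 21.85 pos [ 483.  -312.8  257.8] x [ 0.  0. -1.] z [-0.013 -1.    -0.   ] F [ 1.1 -0.5 -1.1] gap 23.3 j [-38.   3.  88.   0.  89.  53.]
```

View pics/z22.png

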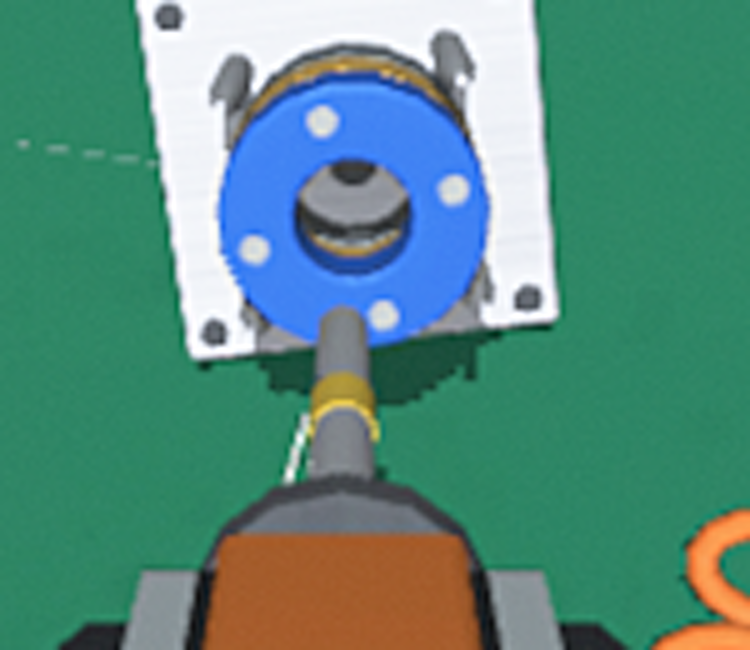

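View pics/s22.png

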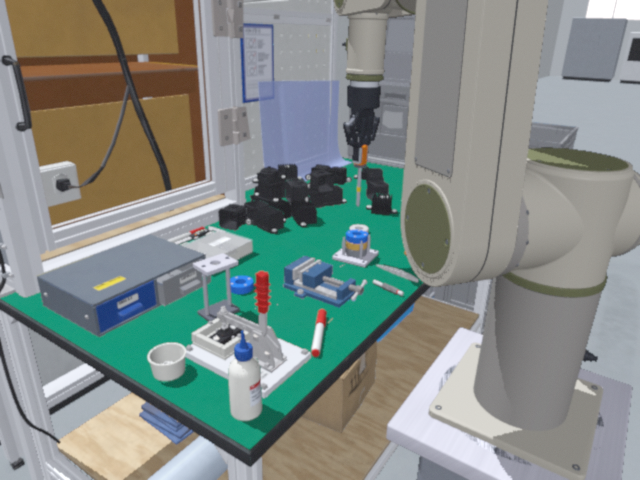

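Run:
```python
from nest import *
s,M=state()
m=vision.camera_model("wrist");im=cv2.imread("pics/w22.png")[:,:,::-1].copy()
rings(im,m,"blue",66,1000)
zt=s["tool_pos"][2]-118.9
for v in (305,328): print("tip",cast(m,250+343/5,170+v/5,zt))
print("tip rim proj check",[ (np.array(proj(m,cast(m,318.6,235.6,zt)+[dx,0,0]))-[250,170])*5 for dx in(-4,4)])
# band lower edge rim (38 above tip): px zoom (342,375), upper rim(50 above) (342,403)
print("band lo rim+x",cast(m,250+342/5,170+375/5,zt+38),"hi",cast(m,250+342/5,170+403/5,zt+50))
sd=cv2.imread("pics/s22.png");cv2.imwrite("pics/z22s.png",cv2.resize(sd[130:270,320:400],None,fx=5,fy=5,interpolation=cv2.INTER_CUBIC)[:600])
```

```text
t 21.95 pos [ 482.9 -313.1  257.8] x [ 0. -0. -1.] z [-0.013 -1.     0.   ] F [ 1.1 -0.2 -0.3] gap 23.2 j [-38.   3.  88.   0.  89.  53.]
blue outer px [320.6 214.5] circ 482.5 -314.4 55.2 ell [ 483.6 -314.6] [51.9 53.7]
blue outer px [32.6 89.7] circ 599.4 -55.7 47.8 ell [599.4 -55.7] [46.7 47.1]
tip [ 485.28451299 -313.01255592  138.92237123]
tip [ 481.44613734 -312.96909442  138.92237123]
tip rim proj check [array([343.2818641 , 351.75246742]), array([342.71555773, 304.03027234])]
band lo rim+x [ 486.60642433 -312.85362517  176.92237123] hi [ 486.88748301 -312.85215972  188.92237123]
```

View pics/z22s.png

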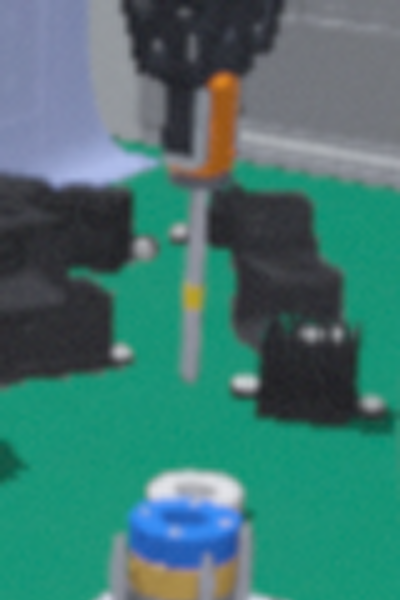

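```bash
cat > tri.py <<'E'
from h import *
def tri(a,b):
    (o1,d1),(o2,d2)=a,b; d1=d1/np.linalg.norm(d1);d2=d2/np.linalg.norm(d2)
    t=np.linalg.lstsq(np.c_[d1,-d2],o2-o1,rcond=None)[0]; p,q=o1+t[0]*d1,o2+t[1]*d2
    return (p+q)/2,np.linalg.norm(p-q)
E
python3 - <<'E'
from tri import *
S=vision.camera_model("side");m=vision.camera_model("wrist")
s,M=state();z0=s["tool_pos"][2]+9.1
for d in(28,84,128): print(d,np.array(proj(S,[482,-313,z0-d])), (np.array(proj(S,[482,-313,z0-d]))-[320,130])*5)
im=cv2.imread("pics/s22.png")
h=cv2.cvtColor(im,cv2.COLOR_BGR2HSV)
sub=im[165:210,350:370].astype(int)
# stem: low saturation columns per row
for v in range(168,207,3):
    row=h[v,350:370]; x=np.where(row[:,1]<60)[0]; print(v,x+350 if len(x) else None, im[v,352:366,1])
E
```

```text
t 21.95 pos [ 482.9 -313.1  257.8] x [ 0. -0. -1.] z [-0.013 -1.     0.   ] F [ 1.1 -0.2 -0.3] gap 23.2 j [-38.   3.  88.   0.  89.  53.]
28 [359.83654241 165.95582537] [199.18271206 179.77912687]
84 [358.62693465 188.47827555] [193.13467323 292.39137774]
128 [357.70742745 205.5991602 ] [188.53713725 377.99580101]
168 [358 359 360 361 362 363 364 366 367] [148 148 146 142 140 133 123 127 132 117  83  58  65  64]
171 [358 359 360 361 362 363 364 365 366 367 368 369] [146 147 148 148 147 142 132 140 136 101  63  53  49  44]
174 [358 359 360 361 362 363 364 365 366 367 368 369] [147 148 149 152 152 144 137 143 134  84  44  40  39  42]
177 [354 355 356 357 358 359 360 361 362 363 364 365 366 367 368 369] [147 141 118 121 117 110 136 145 128  82  42  41  41  40]
180 [350 358 359 360 367 368 369] [141 149 147 147 148 147 145 145 143 142 136 134 133 122]
183 [358 359 367 368 369] [149 148 147 149 147 147 146 144 142 144 147 148 146 139]
186 [357 358 359 360 368 369] [146 147 147 148 152 158 151 145 138 145 149 148 149 148]
189 [367 368 369] [149 149 149 148 152 157 159 155 147 146 149 149 149 142]
192 [357 358 359 367 368 369] [148 148 148 149 147 150 148 145 139 146 147 147 147 136]
195 [357 358 359 367 368 369] [148 148 147 149 146 146 144 142 142 147 148 148 146 139]
198 [357 358 359] [148 148 147 147 146 145 144 142 146 149 150 149 147 148]
201 [357 358] [149 148 149 146 146 142 143 138 144 149 148 148 148 147]
204 [357 358] [149 149 149 147 142 141 139 135 144 149 149 147 150 149]
```

```bash
python3 -m jog '[[[0.0004,-0.0013,-0.008],[0,0,0],-1],[[0.0004,-0.0013,-0.02],[0,0,0],-1],[[0.0004,-0.0013,-0.033],[0,0,0],-1],[[0.0004,-0.0013,-0.044],[0,0,0],-1],[[0.0004,-0.0013,-0.05],[0,0,0],-1]]'
python3 -m jog '[[[0,0,-0.002],[0,0,0],-1],[[0,0,-0.003],[0,0,0],-1],[[0,0,-0.003],[0,0,0],-1],[[0,0,-0.003],[0,0,0],-1],[[0,0,-0.003],[0,0,0],-1]]'
python3 - <<'E'
from nest import *
s,M=state();m=vision.camera_model("wrist")
im=vision.snapshot("wrist"); cv2.imwrite(f"pics/w23.png",im[:,:,::-1]); rings(im,m,"blue",66,200)
cv2.imwrite("pics/z23.png",cv2.resize(im[190:310,250:400],None,fx=5,fy=5,interpolation=cv2.INTER_CUBIC)[:,:,::-1])
im=vision.snapshot("side"); cv2.imwrite(f"pics/s23.png",im[:,:,::-1])
cv2.imwrite("pics/z23s.png",cv2.resize(im[160:280,310:420],None,fx=5,fy=5,interpolation=cv2.INTER_CUBIC)[:,:,::-1])
E
```

```text
time: 22.37
tool_pos: [481.8, -314.3, 204.2]
tcp_rot: [-127.3, 89.8, 141.9]
ft_force: [0.2, 0.2, -0.9]
finger_gap: 23.3
time: 22.78
tool_pos: [483.3, -315.5, 205.6]
tcp_rot: [52.6, 89.9, -38.2]
ft_force: [-0.7, -0.2, -0.3]
finger_gap: 23.5
t 22.78 pos [ 483.3 -315.5  205.6] x [ 0.001 -0.001 -1.   ] z [-0.014 -1.     0.001] F [-0.7 -0.2 -0.3] gap 23.5 j [-38.   5.  92.  -0.  83.  53.]
blue outer px [317.5 227.5] circ 482.5 -314.4 55.0 ell [ 483.1 -314.4] [50.6 51.8]
blue outer px [ 4.4 90. ] circ 594.5 -74.9 37.1 ell [593.1 -78.6] [ 9.8 39. ]
```

View pics/z23.png

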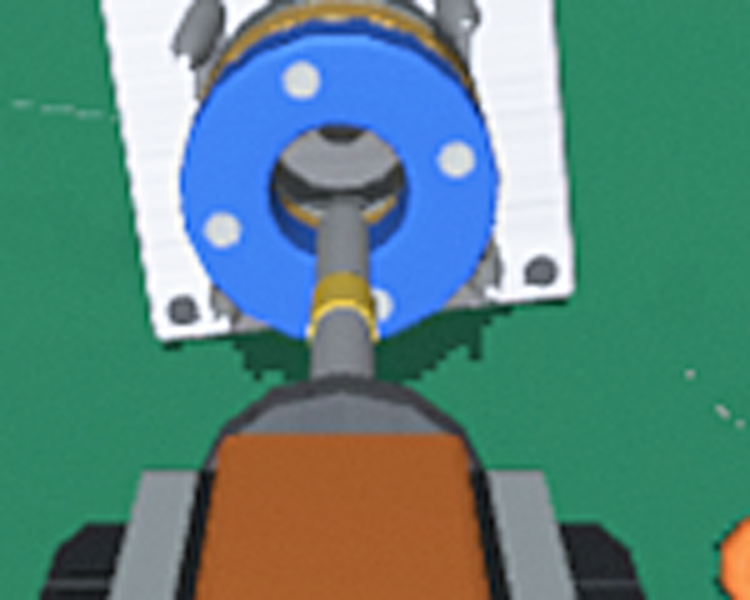

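View pics/z23s.png

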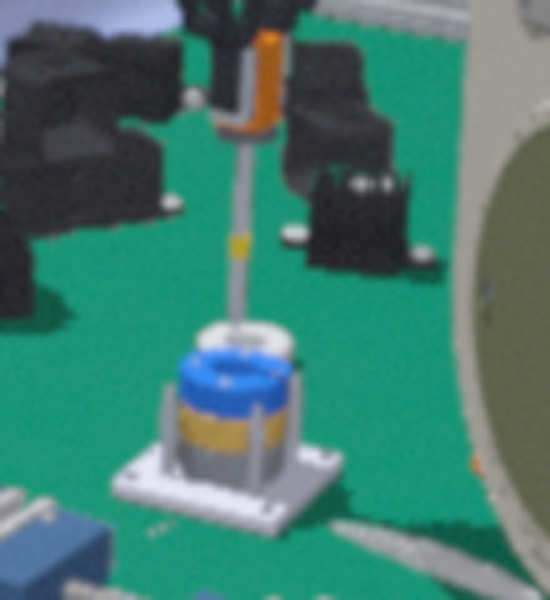

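Run:
```python
from tri import *
s,M=state();m=vision.camera_model("wrist");S=vision.camera_model("side")
zt=s["tool_pos"][2]-118.9
g=cv2.imread("pics/z23.png"); print(g[185:235:3,343].tolist())
print("tip+x rim",cast(m,318.6,190+200/5,zt))
print("hole px",proj(m,[482.5,-314.4,66]),"zoom",(np.array(proj(m,[482.5,-314.4,66]))-[250,190])*5)
print("hole edges L R",cast(m,250+271/5,190+190/5,66),cast(m,250+409/5,190+190/5,66),"top",cast(m,250+340/5,190+125/5,66))
print("side tip",(np.array(proj(S,[s['tool_pos'][0]-.8,s['tool_pos'][1],zt]))-[310,160])*5,"disc top",(np.array(proj(S,[482.5,-314.4,66]))-[310,160])*5)
```

```text
t 22.88 pos [ 483.2 -315.4  205.4] x [ 0.001 -0.001 -1.   ] z [-0.014 -1.     0.001] F [ 0.4 -0.2 -1.3] gap 23.4 j [-38.   5.  92.   0.  83.  53.]
[[147, 140, 136], [109, 104, 100], [69, 68, 64], [64, 64, 59], [88, 86, 81], [101, 97, 92], [115, 111, 105], [127, 123, 119], [136, 133, 127], [138, 135, 128], [139, 134, 127], [138, 133, 126], [137, 134, 127], [138, 134, 128], [138, 133, 129], [138, 134, 128], [138, 135, 128]]
tip+x rim [ 486.51687726 -315.4547134    86.49938873]
hole px (np.float64(317.39027598243854), np.float64(227.75750671604203)) zoom [336.95137991 188.78753358]
hole edges L R [ 482.43243164 -303.07884498   66.        ] [ 482.12100685 -326.76159345   66.        ] top [ 493.73987721 -315.07118486   66.        ]
side tip [234.90899408 325.2190584 ] disc top [231.74199686 363.52649098]
```

```bash
python3 -m jog '[[[-0.0003,0.0006,-0.004],[0,0,0],-1],[[-0.0003,0.0006,-0.01],[0,0,0],-1],[[-0.0003,0.0006,-0.018],[0,0,0],-1],[[-0.0003,0.0006,-0.024],[0,0,0],-1],[[-0.0003,0.0006,-0.028],[0,0,0],-1]]'
python3 -m jog '[[[0,0,-0.004],[0,0,0],-1],[[0,0,-0.01],[0,0,0],-1],[[0,0,-0.018],[0,0,0],-1],[[0,0,-0.026],[0,0,0],-1],[[0,0,-0.032],[0,0,0],-1]]'
python3 -m jog '[[[0,0,-0.003],[0,0,0],-1],[[0,0,-0.0045],[0,0,0],-1],[[0,0,-0.0045],[0,0,0],-1],[[0,0,-0.0045],[0,0,0],-1],[[0,0,-0.0045],[0,0,0],-1]]'
python3 -m jog '[[[0,0,0],[0,0,0],-1],[[0,0,0],[0,0,0],-1],[[0,0,0],[0,0,0],-1],[[0,0,0],[0,0,0],-1],[[0,0,0],[0,0,0],-1]]'
python3 - <<'E'
from nest import *
s,M=state();m=vision.camera_model("wrist")
im=vision.snapshot("wrist"); cv2.imwrite(f"pics/w24.png",im[:,:,::-1]); rings(im,m,"blue",66,200)
cv2.imwrite("pics/z24.png",cv2.resize(im[210:310,250:390],None,fx=5,fy=5,interpolation=cv2.INTER_CUBIC)[:,:,::-1])
im=vision.snapshot("side"); cv2.imwrite(f"pics/s24.png",im[:,:,::-1])
cv2.imwrite("pics/z24s.png",cv2.resize(im[180:280,310:410],None,fx=6,fy=6,interpolation=cv2.INTER_CUBIC)[:,:,::-1])
E
```

```text
time: 23.3
tool_pos: [482.0, -314.1, 174.9]
tcp_rot: [-127.7, 89.9, 141.5]
ft_force: [0.2, 0.1, -0.2]
finger_gap: 23.4
time: 23.72
tool_pos: [482.3, -314.4, 143.4]
tcp_rot: [-126.3, 89.9, 142.9]
ft_force: [-0.7, 0.4, -0.7]
finger_gap: 23.4
time: 24.13
tool_pos: [482.9, -314.8, 140.7]
tcp_rot: [53.9, 90.0, -36.9]
ft_force: [0.2, 0.5, -1.0]
finger_gap: 23.6
time: 24.55
tool_pos: [482.7, -314.6, 140.3]
tcp_rot: [67.3, 90.0, -23.5]
ft_force: [-0.1, -0.7, -0.1]
finger_gap: 23.2
t 24.55 pos [ 482.7 -314.6  140.3] x [ 0. -0. -1.] z [-0.014 -1.     0.   ] F [-0.1 -0.7 -0.1] gap 23.2 j [-38.   8.  96.   0.  77.  53.]
blue outer px [318.5 246.8] circ 482.5 -314.5 54.9 ell [ 485.  -314.5] [47.6 52.6]
```

View pics/z24.png

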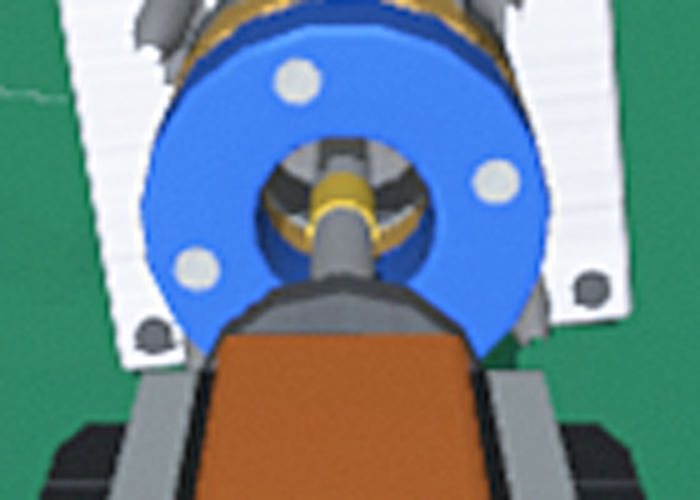

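View pics/z24s.png

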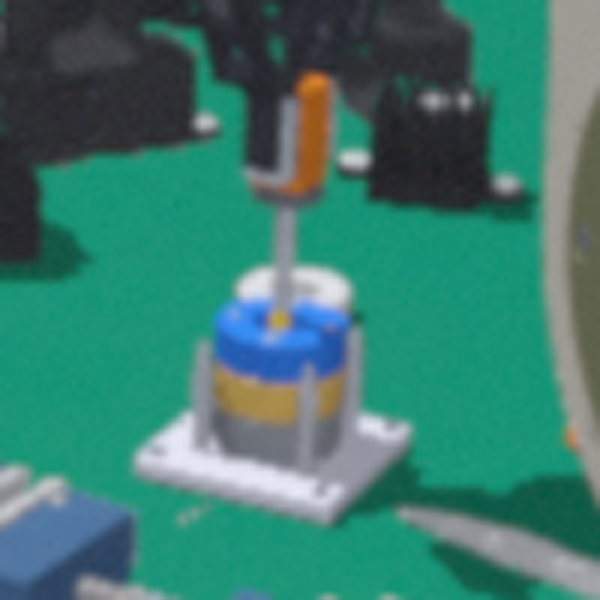

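Run:
```python
from tri import *
s,M=state();m=vision.camera_model("wrist");S=vision.camera_model("side")
zb=s["tool_pos"][2]+9.1-84; print("band z",zb)
for z in(zb+6,zb-6): print("wrist +x rim",(np.array(proj(m,[486.0,-314.7,z]))-[250,210])*5)
print("hole far/left/right",[((np.array(proj(m,p))-[250,210])*5).round(0) for p in([494.5,-314.7,66],[482.5,-302.7,66],[482.5,-326.7,66])])
for z in(zb+6,zb,66): print("side axis",(np.array(proj(S,[482.2,-314.7,z]))-[310,180])*6)
g=cv2.imread("pics/z24.png"); print([(y,g[y,343].tolist()) for y in range(130,240,5)])
g=cv2.imread("pics/z24s.png"); print([(y,g[y,280].tolist()) for y in range(295,345,4)])
```

```text
t 24.65 pos [ 482.6 -314.6  140.2] x [ 0. -0. -1.] z [-0.014 -1.     0.   ] F [-0.2 -0.2 -1.9] gap 23.4 j [-38.   8.  96.  -0.  77.  53.]
band z 65.30025216312569
wrist +x rim [344.64735785 207.24160206]
wrist +x rim [344.48046629 177.10755969]
hole far/left/right [array([344., 133.]), array([255., 219.]), array([434., 217.])]
side axis [279.69362601 304.53108189]
side axis [278.98269743 317.7132019 ]
side axis [279.06546982 316.17842672]
[(130, [255, 132, 59]), (135, [208, 108, 65]), (140, [96, 80, 78]), (145, [69, 78, 79]), (150, [73, 71, 67]), (155, [106, 103, 99]), (160, [144, 138, 134]), (165, [155, 136, 128]), (170, [127, 141, 142]), (175, [72, 151, 171]), (180, [53, 152, 177]), (185, [59, 152, 176]), (190, [61, 152, 175]), (195, [56, 142, 165]), (200, [64, 185, 214]), (205, [113, 191, 212]), (210, [144, 141, 139]), (215, [144, 130, 121]), (220, [141, 136, 129]), (225, [141, 136, 131]), (230, [140, 136, 131]), (235, [139, 134, 129])]
[(295, [164, 147, 144]), (299, [164, 147, 143]), (303, [158, 147, 144]), (307, [150, 148, 149]), (311, [122, 152, 162]), (315, [87, 156, 175]), (319, [57, 158, 180]), (323, [77, 158, 180]), (327, [136, 157, 167]), (331, [185, 153, 142]), (335, [222, 152, 115]), (339, [231, 149, 95]), (343, [232, 142, 78])]
```

```bash
python3 -m jog '[[[0,0,0],[0,0,0],-1],[[0,0,0],[0,0,0],-1],[[0,0,0],[0,0,0],-1],[[0,0,0],[0,0,0],-1],[[0,0,0],[0,0,0],-1]]'
python3 -c "
from h import *
s,M=state();print(s['qd'].round(2))
from bench import order
print(order.hand_in())"
```

```text
time: 25.07
tool_pos: [482.6, -314.6, 140.2]
tcp_rot: [-124.1, 90.0, 145.1]
ft_force: [-1.4, -0.3, -0.3]
finger_gap: 23.8
t 25.07 pos [ 482.6 -314.6  140.2] x [-0.  0. -1.] z [-0.014 -1.    -0.   ] F [-1.4 -0.3 -0.3] gap 23.8 j [-38.   8.  96.  -0.  77.  53.]
[-0.    0.05 -0.09  0.14 -0.08  0.08]
the job is handed in; nothing more can be done
None
```

I set the spacer and then the far blue disc in the nest and let each go. I then lowered the probe down the disc's hole and handed the job in at about 25 s, still gripping it. No verdict was given.

**Last checks:**
- **Stack:** it sat flat in the side view. The spacer and disc measured within about 1 mm of the nest's axis.
- **Probe centring:** it was within about 1 mm of the hole's middle and looked upright. At the last check before insertion the tip and band looked clear of the hole's walls.
- **Band height:** the middle of the band worked out about 0.7 mm below the disc's top. The side view suggested it could be 1–2 mm lower still, which is within the 8 mm allowed.
- **Motion and force:** the arm was still and the wrist force was about 1 N, noise level.

**Disagreements and gaps:**
- Early wrist pictures, taken before the arm had settled, put the spacer and nest up to 3 mm off in y. I measured again once it had settled, and those readings agreed with where the spacer was gripped.
- I read the probe as leaning about 1 mm over its lower 44 mm, which is within measuring error.
- I kept the arm away from the gauges and took no final measurement of them. The ring gauge looked unmoved in the pictures.

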